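# Top up a cold bench solder pot with the scoop

### The job

Top up the cold solder pot with all the solder buttons in the dark steel pan. First lock it off: pull its selector up, turn it to the red dot and let it drop fully home there; then lift the cover off and lay it flat on the bench, and scoop the buttons from the pan and tip them into the crucible with the scoop, without pinching buttons in the pan with the fingers (one spilled outside the pan may be picked up). When all are in, seat the cover flat over its two pins again and put the scoop back right way up on the black mat; leave the selector locked off, and do not disturb the reel, the flux bottle or the circuit board.

Things in the scene. Friction and masses are not known exactly. Their poses are not given: they have to be found in the camera images.
- pot_case (a point): Cold bench solder pot: fixed blue-grey case 280 (its x) x 190 (its y) mm, top 112 mm above the bench; this point is the centre of that top. Its x runs from the selector at the front (x = -88 mm), near the robot, to the crucible at the back (x = +52 mm); y left, z up.
- pot_rim (a point): Centre of the crucible's square mouth, level with its raised steel rim (118 mm above the bench); axes as the case. The mouth is 106 x 106 mm, 60 mm deep; frozen solder is its flat floor. Two upright pins, 8 mm in diameter with pointed tops, stand 18 mm high on the rim at (x, y) = (+58, +58) and (-58, -58) mm.
- selector (a joint): Turn of the pot's pull-to-turn selector (black bar knob), rad, growing clockwise from above. Slots hold it at -1.05 (pointing at the white dot: on), 0 (green dot: timer, as it starts) and +1.05 (red dot: locked off), with 0.05 rad of play. It turns only while pulled up.
- selector_lift (a joint): How far the selector is pulled up, m: 0 when it is down in a slot. A spring pulls it down (5 N at 0, 9 N at the top, 0.012). It must come up 9 mm or more to turn freely; let go between two slots it stays up, at about 0.007.
- selector_grip (a point): Selector knob: a bar 50 mm long (its x axis), 16 mm wide (its y axis), standing 41 mm tall over a 50 mm disc; this point is on the turning axis (upright), 16 mm below the bar's top, 25 mm above the disc and, with the knob down, 43 mm above the case's top. The white pointer is on the bar's -x end. It rises and turns with the knob.
- cover_handle (a point): Middle of the black bar handle of the crucible's cover, a loose flat aluminium plate 140 x 140 x 4 mm of about 0.3 kg. The bar is 14 mm wide (cover's x) and high, 90 mm long (cover's y); this point is 36 mm above the plate's underside (z up). On the pot it sits on the rim over the two pins; this point is then 36 mm above pot_rim.
- cover: The same cover; origin at the centre of the plate's underside. 14 mm holes at (+58, +58) and (-58, -58) mm go over the pot's pins, so it fits with its x along the pot's x, either way round (half a turn).
- tray_floor (a point): Dark grey steel pan holding the solder buttons, fixed, 250 (its x) x 104 (its y) x 36 mm high, upright walls and floor 4 mm thick; this point is the centre of the inner floor, 4 mm above the bench, z up. The buttons start in its +x half, away from the robot. Smooth metal, friction about 0.3.
- slug1_mid (a point): Solder button 1, bright cast tin, 42 g: a disc 24 mm in diameter and 16 mm high, its rims bevelled all round at 40 degrees (5 mm up each edge), lying flat at first; this point is its centre. 4 to 8 of the buttons are there; the others are absent (None).
- slug2_mid (a point): Solder button 2, bright cast tin, 42 g: a disc 24 mm in diameter and 16 mm high, its rims bevelled all round at 40 degrees (5 mm up each edge), lying flat at first; this point is its centre. 4 to 8 of the buttons are there; the others are absent (None).
- slug3_mid (a point): Solder button 3, bright cast tin, 42 g: a disc 24 mm in diameter and 16 mm high, its rims bevelled all round at 40 degrees (5 mm up each edge), lying flat at first; this point is its centre. 4 to 8 of the buttons are there; the others are absent (None).
- slug4_mid (a point): Solder button 4, bright cast tin, 42 g: a disc 24 mm in diameter and 16 mm high, its rims bevelled all round at 40 degrees (5 mm up each edge), lying flat at first; this point is its centre. 4 to 8 of the buttons are there; the others are absent (None).
- slug5_mid (a point): Solder button 5, bright cast tin, 42 g: a disc 24 mm in diameter and 16 mm high, its rims bevelled all round at 40 degrees (5 mm up each edge), lying flat at first; this point is its centre. 4 to 8 of the buttons are there; the others are absent (None).
- slug6_mid (a point): Solder button 6, bright cast tin, 42 g: a disc 24 mm in diameter and 16 mm high, its rims bevelled all round at 40 degrees (5 mm up each edge), lying flat at first; this point is its centre. 4 to 8 of the buttons are there; the others are absent (None).
- slug7_mid (a point): Solder button 7, bright cast tin, 42 g: a disc 24 mm in diameter and 16 mm high, its rims bevelled all round at 40 degrees (5 mm up each edge), lying flat at first; this point is its centre. 4 to 8 of the buttons are there; the others are absent (None).
- slug8_mid (a point): Solder button 8, bright cast tin, 42 g: a disc 24 mm in diameter and 16 mm high, its rims bevelled all round at 40 degrees (5 mm up each edge), lying flat at first; this point is its centre. 4 to 8 of the buttons are there; the others are absent (None).
- scoop_grip (a point): Middle of the blue handle of the steel scoop, at (-65, 0, +75) mm from scoop_base; axes are the scoop's (x to the open lip, z up). The handle is a bar of 24 mm (fore and aft) x 18 mm (along y) section; it leans backwards 25 degrees from the floor's upright and goes on 42 mm above this point, 50 mm below. Best gripped across its 18 mm, tool along the bar.
- scoop_base (a point): Centre of the scoop's flat underside. The scoop is 90 mm long (x) and 88 mm wide (y), about 0.22 kg, floor 2 mm thick; back wall 40 mm high, side walls 34 mm (16 mm towards the lip, none on the last 12 mm). The lip's lower edge is 45 mm ahead of this point.
- scoop: The same scoop; origin at scoop_base.
- mat_top (a point): Black rubber mat where the scoop belongs, fixed, 170 (x) x 110 (y) x 3 mm; this point is the centre of its top. The scoop starts on it.
- reel_mid (a point): Bystander: reel of solder wire standing upright, 60 mm diameter, 54 mm high; its centre.
- flux_mid (a point): Bystander: white bottle with a red cap, 42 mm diameter, 105 mm high; its centre.
- board_mid (a point): Bystander: green circuit board 80 x 110 mm lying on the bench; its centre.
Things that resemble listed ones, but are neither listed nor needed, are in the scene too. Several things look just like the part that bears mat_top: the one meant starts farthest to the robot's right.

How it is judged:
By the outcome, as a careful person would: the job done as asked, in the order asked, and still so for the second after the job is handed in, with the robot touching nothing.
Of slug1, slug2, slug3, slug4, slug5, slug6, slug7, slug8 only 4 to 8 are there at a start; the rules pass over those that are not, and their reading is None.
At some moment in a run one of cover, scoop may be knocked a few centimetres aside while the robot is not near it.
It also fails if it takes over 210 s, if anything falls off the work surface, if the arm or the gripper's body presses on something with over 40 N, if the wrist force passes 120 N, or if a joint passes its speed limit or range.

### The arm

A 6-joint arm with a two-finger parallel gripper is mounted at the origin on the work surface. World frame = base frame: x ahead of the robot, y to its left, z up, the work surface at z = 0. Lengths are in m, angles in degrees, forces in N, time in s.
With the tool pointing down it reaches from about 0.3 to 0.75 m from the base axis. Payload 8.5 kg.
Tool frame: the origin (TCP) lies at the very end of the fingers, on their centre line; the grasp point (between the pads) lies 19 mm behind it; x points along the fingers, y is the direction in which the jaws open and shut, and the axes are right-handed (so a half turn about x gives the same grasp; the last joint's range is limited). The gripper opens to 85 mm and grips with 20 to 120 N. Pads are 22 mm wide; open, the fingers measure 114 mm over their backs; the gripper's body (76 mm by 85 mm) begins 54 mm behind the grasp point. The pads swing forward as they close: fully open they stand 13 mm farther back than shut.
Start: joints at [-86.992, 21.807, 74.336, -0, 83.858, -12.336], TCP at [0.146, -0.53, 0.231] pointing down, gripper open.
Joint ranges: [-178.18, 178.18], [-50.72, 133.34], [12.68, 142.11], [-81.47, 261.47], [9.98, 163.14], [-165.26, 165.26]. Speed limits (degrees/s): [136.94, 136.94, 180, 180, 180, 180].

### API

Orientations are given as a 3x3 rotation matrix whose columns are the frame's x, y, z axes.
In Python, from rig import sensors, cams, env gives the robot as it stands.
- The arm moves only by the shell command python3 -m crank 'ROWS' [FORCE]. ROWS is a JSON object of lists of equal length, an entry for each row: "hand": the closure in counts, from 0 (fully open) to 255 (shut); "translation": the shift along the tool's x, y, z in m, a list of three; "dr": the turn, a rotation vector about the tool's x, y, z in rad, a list of three. A call has 1 to 5 rows; each row is the pose to reach, as a shift and turn from the pose commanded when the call began, along the tool's axes at that moment; what a row does not reach only later rows make up. A row lasts 1/10 s, in which the tool goes at most 50 mm and 8.59 degrees, less where a joint would pass 70% of its speed; a pose out of reach is approached as far as the arm can. A call with a gripper value outside its range is refused whole. The fingers move at their own pace and stop on an object; FORCE is the grip in N (left out, the last holds). Time passes only in rows, so rows that repeat a pose let the fingers close. It gives the time, the measured TCP pose, the force and the opening at its end, in the units of the state.
- sensors.observe(): the state, without advancing time (a new reading comes with each control period).
- cams.get_image(name): name is "scene" or "top" or "wrist"; returns (picture, depth): 400x640x3 uint8, blue, green, red; 400x640 float32, m along the optical axis (not along the pixel's ray), 0 where there is no reading.
- cams.calibration(name): a dict with "vertical_fov" (degrees; the focal length in pixels is half the picture's height over the tangent of half this angle, whatever the lens; pixels are square), "cx", "cy" (the principal point, pixels), "extrinsics" (4x4, takes a point from camera to world coordinates). Camera axes: x right, y down, z forward; pixel columns grow to the right and rows downward; lengths in m; the calibration is good to about 2 mm. The wrist camera is an equidistant fisheye: a pixel r from the principal point sees the ray r / f radians off the axis. A picture is of the moment at which its call begins: read the wrist's pose just before it. calibration takes no time and is no camera call; for the wrist camera it gives the pose at the moment of the call.
- env.close_job(): hands the job in, once; it reports no verdict.
The state is a dict: "time_s": time; "q": joint angles; "qvel": joint speeds; "joint_efforts": joint torques, N m; "position": TCP position; "tool_rot": TCP orientation; "ft_force": force on the tool from outside, world axes, zero at the start; "wrist_torque": the same for the moment, N m; "grip_width": finger opening in m.
Only numpy, scipy, OpenCV 4.12 (cv2) and the standard library are available. Lean on these libraries where they do the work, as an engineer would, in place of code of your own. Each camera call takes 0.05 s, during which the arm holds its last target. There are 200 camera calls.

## Working session

There is one attempt and no reset: what is moved stays moved. The work goes in short steps, Python scripts to look and compute and a shell command to move; the robot and the scene stay as the last step left them, time stands still between calls to the robot, and variables do not carry over. Pictures are saved under pics/ and viewed, about 12 in all and at most 16, crops included, and the job is handed in when it is done.

```bash
ls; mkdir -p pics
cat > h.py <<'E'
import numpy as np, cv2
from rig import sensors, cams, env
def look(name):
    s=sensors.observe(); c=cams.calibration(name); im,d=cams.get_image(name)
    return im,d,c,s
def focal(c): return 200/np.tan(np.radians(c["vertical_fov"])/2)
def rays(c,uv,fish=False):
    uv=np.atleast_2d(np.asarray(uv,float)); f=focal(c)
    x=uv-[c["cx"],c["cy"]]
    if fish:
        r=np.linalg.norm(x,axis=1)+1e-9; t=r/f
        d=np.c_[x*(np.sin(t)/r)[:,None],np.cos(t)]
    else: d=np.c_[x/f,np.ones(len(x))]
    E=np.array(c["extrinsics"]); return E[:3,3],d@E[:3,:3].T
def onplane(c,uv,z,fish=False):
    o,d=rays(c,uv,fish); return o+d*((z-o[2])/d[:,2])[:,None]
def cloud(c,d,fish=False):
    v,u=np.mgrid[0:400,0:640]; o,r=rays(c,np.c_[u.ravel(),v.ravel()],fish)
    E=np.array(c["extrinsics"]); k=r@E[:3,2]
    return (o+r*(d.ravel()/k)[:,None]).reshape(400,640,3)
E
python3 - <<'E'
from h import *
for n in ("scene","top","wrist"):
    im,d,c,s=look(n); cv2.imwrite(f"pics/{n}0.png",im); np.savez(f"pics/{n}0",im=im,d=d,E=c["extrinsics"])
    print(n,c["vertical_fov"],c["cx"],c["cy"],np.round(c["extrinsics"],3).tolist())
print(sensors.observe())
E
```

```text
pics
scene 42.4701799998597 320.2342858447735 199.08930773489172 [[-0.131, 0.783, -0.608, 1.312], [0.991, 0.112, -0.07, 0.113], [0.013, -0.612, -0.791, 1.13], [0.0, 0.0, 0.0, 1.0]]
top 51.323702338849124 319.2036338973244 199.95062585909437 [[0.065, -0.975, 0.211, 0.296], [-0.998, -0.064, 0.015, 0.031], [-0.001, -0.211, -0.977, 1.26], [0.0, 0.0, 0.0, 1.0]]
wrist 65.70646984690485 316.4390433418987 205.32499858295338 [[0.265, -0.916, -0.302, 0.225], [-0.964, -0.252, -0.082, -0.51], [-0.001, 0.313, -0.95, 0.374], [0.0, 0.0, 0.0, 1.0]]
{'time_s': 0.15, 'q': array([-8.69905691e+01,  2.18333637e+01,  7.43734682e+01,  5.63157177e-04,
        8.38566200e+01, -1.23359884e+01]), 'qvel': array([-0.0289318 , -0.22611853, -0.07578459, -0.10436081,  0.04932142,
        0.08520287]), 'joint_efforts': array([ 2.47243934e-04, -4.48628640e+01, -2.31344086e+01, -2.77156387e-04,
        3.75431206e-03, -2.56017223e-06]), 'position': array([ 0.14553705, -0.53016475,  0.23084968]), 'tool_rot': array([[-4.83821971e-05,  2.64636541e-01, -9.64348225e-01],
       [ 1.10643066e-03, -9.64347622e-01, -2.64636431e-01],
       [-9.99999387e-01, -1.07978814e-03, -2.46144726e-04]]), 'ft_force': array([-0.63649454,  0.15280609,  0.37244341]), 'wrist_torque': array([ 0.02627079, -0.01633343,  0.0261689 ]), 'grip_width': 0.08549525865592361}
```

Run:
```python
import cv2,numpy as np
cv2.imwrite("pics/t0big.png",cv2.resize(cv2.imread("pics/top0.png"),(800,500),interpolation=cv2.INTER_CUBIC))
```

```text
(no output)
```

View pics/t0big.png

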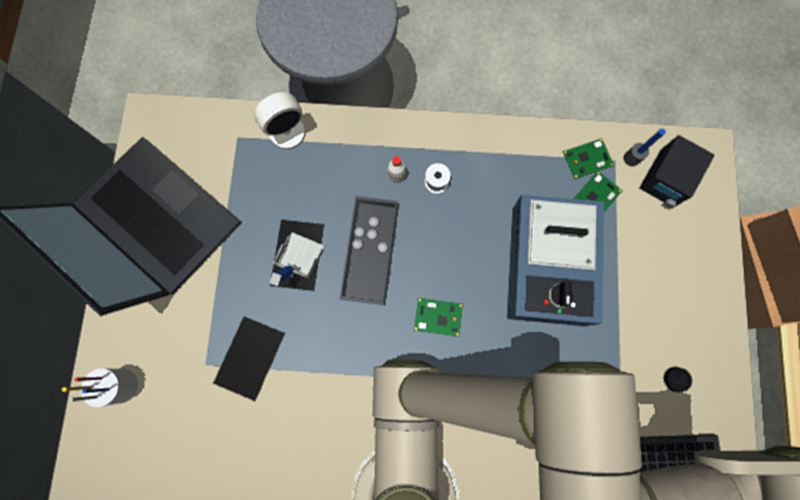

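View pics/scene0.png

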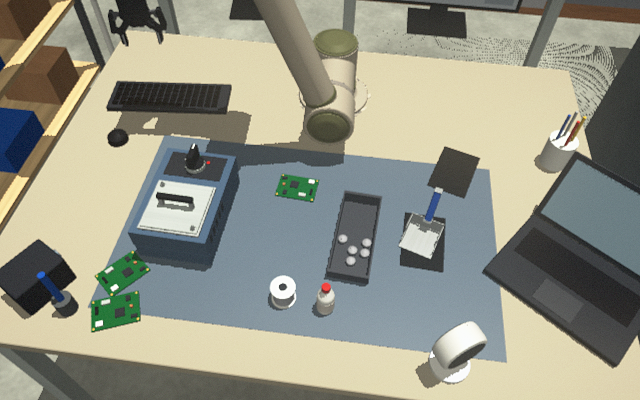

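```bash
python3 - <<'E'
from h import *
z=np.load("pics/top0.npz"); im,d=z["im"],z["d"]; c=cams.calibration("top"); P=cloud(c,d)
hsv=cv2.cvtColor(im,cv2.COLOR_BGR2HSV)
def rect(n,m,zp,box,k=1):
    u0,v0,u1,v1=[int(b/1.25) for b in box]
    M=np.zeros((400,640),np.uint8); M[v0:v1,u0:u1]=m[v0:v1,u0:u1]
    M=cv2.morphologyEx(M,cv2.MORPH_OPEN,np.ones((2,2)))
    cs,_=cv2.findContours(M,cv2.RETR_EXTERNAL,cv2.CHAIN_APPROX_NONE)
    for q in sorted(cs,key=cv2.contourArea)[::-1][:k]:
        w=onplane(c,q[:,0,:],zp)[:,:2].astype(np.float32)*1000
        (cx,cy),(a,b),t=cv2.minAreaRect(w)
        uv=q[:,0,:].mean(0); p=P[int(uv[1]),int(uv[0])]
        print(n,"c",round(cx,1),round(cy,1),"size",round(a,1),round(b,1),"ang",round(t,1),"uv",uv.round(),"cloud",p.round(3))
V=hsv[...,2].astype(int);S=hsv[...,1].astype(int);Z=P[...,2]
rect("case top",((Z>.1)&(Z<.135)).astype(np.uint8),.112,(500,180,620,330))
rect("cover",((V>150)&(S<60)).astype(np.uint8),.122,(515,195,605,275))
rect("cover handle",((V<70)).astype(np.uint8),.118+.043,(535,215,598,250))
rect("dark plate",((V<90)).astype(np.uint8),.113,(520,270,600,318))
rect("knob",((Z>.14)).astype(np.uint8),.112+.059,(520,275,600,318))
rect("pan outer",((Z>.025)&(Z<.05)).astype(np.uint8),.036,(335,190,405,310))
rect("pan dark",((V<90)).astype(np.uint8),.036,(330,185,410,315))
rect("slugs",((V>125)&(S<60)).astype(np.uint8),.020,(345,205,395,300),8)
rect("mat",((V<50)).astype(np.uint8),.003,(260,210,335,300))
rect("othermat",((V<50)).astype(np.uint8),.003,(205,310,295,405))
rect("scoop steel",((V>120)&(S<60)).astype(np.uint8),.02,(265,215,335,285))
rect("scoop handle",((S>120)&(hsv[...,0]>100)&(hsv[...,0]<130)).astype(np.uint8),.09,(255,235,320,300),2)
rect("board",((S>100)&(hsv[...,0]>45)&(hsv[...,0]<85)).astype(np.uint8),.002,(405,290,475,345))
rect("reel",((V>150)&(S<60)).astype(np.uint8),.054,(420,155,460,200))
rect("flux",((V>120)&(S<90)).astype(np.uint8),.09,(380,150,412,190))
E
python3 - <<'E'
import cv2
im=cv2.imread("pics/top0.png"); a=cv2.resize(im[150:250,200:340],(700,500),interpolation=cv2.INTER_CUBIC)
s=cv2.imread("pics/scene0.png")
cv2.imwrite("pics/crop1.png",a)
E
```

```text
case top c 549.4 -316.8 size 192.8 280.8 ang 88.3 uv [449. 208.] cloud [ 0.545 -0.313  0.123]
cover c 600.0 -317.9 size 150.3 151.9 ang 88.5 uv [451. 189.] cloud [ 0.599 -0.316  0.122]
cover handle c 597.1 -314.1 size 89.5 15.6 ang 88.3 uv [454. 185.] cloud [ 0.599 -0.314  0.158]
dark plate c 460.6 -314.4 size 148.5 78.7 ang 88.2 uv [447. 238.] cloud [ 0.456 -0.303  0.13 ]
knob c 460.8 -310.6 size 23.6 51.6 ang 89.7 uv [454. 235.] cloud [ 0.463 -0.311  0.167]
pan outer c 677.0 111.7 size 103.2 20.0 ang 88.1 uv [302. 161.] cloud [0.682 0.114 0.034]
pan dark c 557.6 116.3 size 106.2 243.3 ang 86.5 uv [297. 193.] cloud [0.585 0.121 0.001]
slugs c 607.7 173.9 size 117.5 18.6 ang 4.8 uv [279. 182.] cloud [ 0.617  0.183 -0.001]
slugs c 496.3 62.9 size 112.9 15.0 ang 3.8 uv [315. 222.] cloud [0.497 0.062 0.   ]
slugs c 565.2 89.0 size 21.9 21.4 ang 4.0 uv [307. 198.] cloud [0.566 0.091 0.021]
slugs c 628.3 115.2 size 19.1 21.7 ang 3.7 uv [299. 178.] cloud [0.63  0.117 0.024]
slugs c 569.0 150.6 size 18.8 21.5 ang 3.7 uv [286. 196.] cloud [0.569 0.152 0.021]
slugs c 596.4 117.4 size 19.1 18.4 ang 4.3 uv [298. 188.] cloud [0.596 0.117 0.023]
slugs c 600.7 148.5 size 19.0 18.6 ang 3.7 uv [288. 186.] cloud [0.601 0.149 0.02 ]
mat c 588.0 295.9 size 104.6 65.0 ang 88.6 uv [239. 186.] cloud [0.296 0.031 1.26 ]
othermat c 281.5 384.5 size 105.6 165.2 ang 71.8 uv [200. 287.] cloud [0.281 0.384 0.006]
scoop steel c 547.0 290.6 size 176.0 170.0 ang 5.2 uv [240. 199.] cloud [0.556 0.297 0.01 ]
scoop handle c 476.9 300.8 size 26.1 32.6 ang 32.2 uv [229. 219.] cloud [0.478 0.304 0.092]
board c 406.7 -56.9 size 108.0 77.3 ang 85.7 uv [352. 255.] cloud [ 0.404 -0.059  0.007]
reel c 739.9 -34.2 size 77.8 64.1 ang 2.5 uv [349. 145.] cloud [ 0.734 -0.03   0.051]
flux c 740.7 68.2 size 97.5 72.0 ang 3.7 uv [318. 138.] cloud [0.747 0.069 0.069]
```

View pics/crop1.png

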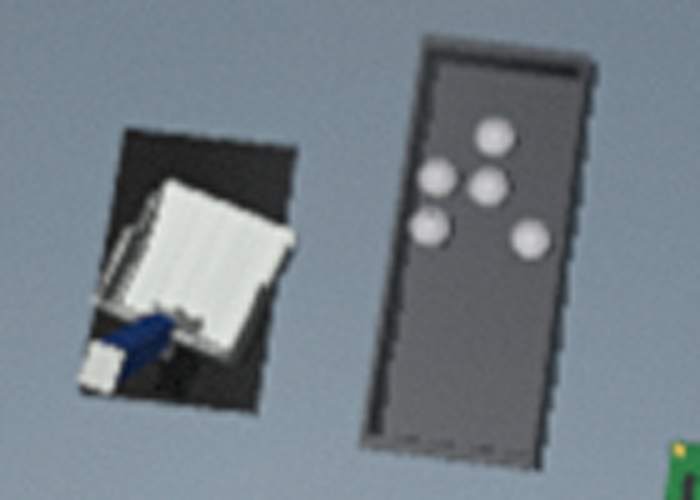

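```bash
cat >> h.py <<'E'
from scipy.spatial.transform import Rotation as Ro
def down(a):
    "tool pointing down, tool y at yaw a deg"
    a=np.radians(a); y=np.array([np.cos(a),np.sin(a),0]); x=np.array([0,0,-1.]); return np.c_[x,y,np.cross(x,y)]
def plan(wps,p=None,R=None,maxd=.22,maxr=.7):
    s=sensors.observe(); p=s["position"] if p is None else np.array(p); R=s["tool_rot"] if R is None else R
    for q,Q in wps:
        q=np.array(q,float); Q=R if Q is None else Q
        rv=Ro.from_matrix(R.T@Q).as_rotvec(); n=int(max(1,np.ceil(np.linalg.norm(q-p)/maxd),np.ceil(np.linalg.norm(rv)/maxr)))
        for i in range(n):
            Ri=R@Ro.from_rotvec(rv*i/n).as_matrix()
            t=Ri.T@(q-p)/n; print("T",t.round(4).tolist(),"dr",(rv/n).round(3).tolist(),"rows",int(np.ceil(max(np.linalg.norm(t)/.05,np.linalg.norm(rv)/n/.15))))
        print("--"); p,R=q,Q
E
python3 -c "
from h import *
plan([((.461,-.312,.27),down(-91.7))])"
```

```text
T [-0.0195, -0.0635, -0.181] dr [0.149, -0.0, 0.001] rows 4
T [-0.0195, -0.0896, -0.1696] dr [0.149, -0.0, 0.001] rows 4
--
```

```bash
python3 -m crank '{"hand":[0,0,0,0,0],"translation":[[-0.0195,-0.0635,-0.181],[-0.0195,-0.0635,-0.181],[-0.0195,-0.0635,-0.181],[-0.0195,-0.0635,-0.181],[-0.0195,-0.0635,-0.181]],"dr":[[0.149,0,0],[0.149,0,0],[0.149,0,0],[0.149,0,0],[0.149,0,0]]}' 40
python3 -m crank '{"hand":[0,0,0,0,0],"translation":[[-0.0195,-0.0896,-0.1696],[-0.0195,-0.0896,-0.1696],[-0.0195,-0.0896,-0.1696],[-0.0195,-0.0896,-0.1696],[-0.0195,-0.0896,-0.1696]],"dr":[[0.149,0,0],[0.149,0,0],[0.149,0,0],[0.149,0,0],[0.149,0,0]]}'
python3 - <<'E'
from h import *
im,d,c,s=look("wrist"); print(s["position"].round(4),s["time_s"],s["ft_force"].round(1))
cv2.imwrite("pics/w1.png",im)
P=cloud(c,d,True); Z=P[...,2]
for lo,hi in((.164,.18),(.158,.165),(.119,.126)):
    m=((Z>lo)&(Z<hi)).astype(np.uint8); n,l,st,ce=cv2.connectedComponentsWithStats(m)
    for i in range(1,n):
        if st[i,4]>60:
            w=P[l==i]; r=cv2.minAreaRect((w[:,:2]*1000).astype(np.float32)); print(lo,st[i,4],np.round(r[0],1),np.round(r[1],1),round(r[2],1),w.mean(0).round(4),ce[i].round())
E
```

```text
time_s: 0.65
position: [0.3067, -0.4183, 0.2515]
tool_rot: [[0.001, 0.124, -0.992], [-0.0, -0.992, -0.124], [-1.0, 0.0, -0.001]]
ft_force: [-0.5, 1.5, 0.6]
grip_width: 0.0854
time_s: 1.15
position: [0.4643, -0.3094, 0.2704]
tool_rot: [[0.001, -0.025, -1.0], [0.0, -1.0, 0.025], [-1.0, -0.0, -0.001]]
ft_force: [-0.9, 0.1, 0.1]
grip_width: 0.0853
[ 0.4643 -0.3094  0.2704] 1.15 [-0.9  0.1  0.1]
0.164 1146 [ 465.3 -314.6] [16.3 49.4] 88.3 [ 0.4664 -0.3143  0.1708] [322. 205.]
0.164 547 [206.7 137.2] [118.4  49.6] 52.5 [0.2119 0.1248 0.1715] [ 57. 358.]
0.158 1729 [ 603.9 -318.6] [90.1 14.7] 87.7 [ 0.6037 -0.3182  0.1607] [322.  38.]
0.158 239 [215.6 120.7] [102.9  14.6] 47.6 [0.216  0.1196 0.1615] [ 60. 353.]
0.119 15832 [ 592.7 -318.7] [147.5 125.6] 89.1 [ 0.5898 -0.3176  0.1221] [321.  62.]
0.119 149 [ 476.9 -312.1] [26.1 51.1] 9.5 [ 0.4824 -0.3124  0.1237] [318. 174.]
0.119 179 [226.2 125.8] [116.2  29.8] 61.4 [0.2224 0.1181 0.1225] [ 71. 337.]
```

View pics/w1.png

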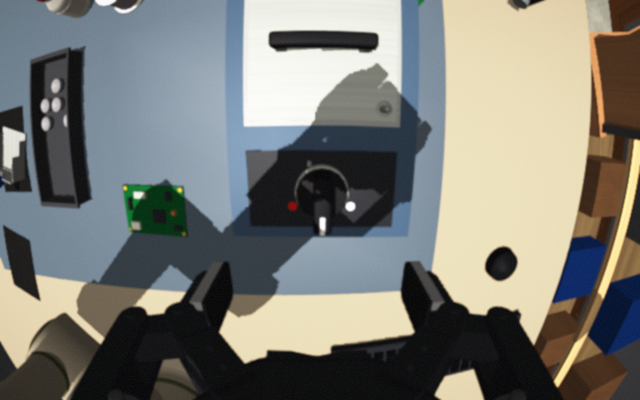

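```bash
python3 -m crank '{"hand":[0,0,0,0,0],"translation":[[0.05,0.005,0],[0.1,0.005,0],[0.131,0.005,0],[0.131,0.005,0],[0.131,0.005,0]],"dr":[[0,0,0],[0,0,0],[0,0,0],[0,0,0],[0,0,0]]}' 60
python3 -m crank '{"hand":[120,255,255,255,255],"translation":[[0,0,0],[0,0,0],[0,0,0],[0,0,0],[0,0,0]],"dr":[[0,0,0],[0,0,0],[0,0,0],[0,0,0],[0,0,0]]}' 60
python3 -m crank '{"hand":[255,255,255,255,255],"translation":[[0,0,0],[0,0,0],[0,0,0],[0,0,0],[0,0,0]],"dr":[[0,0,0],[0,0,0],[0,0,0],[0,0,0],[0,0,0]]}' 60
python3 -m crank '{"hand":[255,255,255,255,255],"translation":[[-0.004,0,0],[-0.008,0,0],[-0.0108,0,0],[-0.0108,0,0],[-0.0108,0,0]],"dr":[[0,0,0],[0,0,0],[0,0,0],[0,0,0],[0,0,0]]}' 60
```

```text
time_s: 1.7
position: [0.4605, -0.3184, 0.1402]
tool_rot: [[0.0, -0.032, -1.0], [-0.0, -1.0, 0.032], [-1.0, 0.0, -0.0]]
ft_force: [1.2, -0.9, 0.7]
grip_width: 0.0853
time_s: 2.2
position: [0.4611, -0.3145, 0.1402]
tool_rot: [[0.0, -0.03, -1.0], [0.006, -1.0, 0.03], [-1.0, -0.006, -0.0]]
ft_force: [-0.2, 13.0, 16.1]
grip_width: 0.0156
time_s: 2.7
position: [0.4611, -0.3146, 0.1402]
tool_rot: [[0.0, -0.029, -1.0], [0.004, -1.0, 0.029], [-1.0, -0.004, -0.0]]
ft_force: [-0.3, 12.8, 11.3]
grip_width: 0.0154
time_s: 3.2
position: [0.461, -0.3145, 0.1487]
tool_rot: [[-0.001, -0.029, -1.0], [0.006, -1.0, 0.029], [-1.0, -0.006, 0.001]]
ft_force: [4.0, 8.0, -7.4]
grip_width: 0.0153
```

```bash
python3 -m crank '{"hand":[255,255,255],"translation":[[-0.0022,-0.0035,0],[-0.0022,-0.0035,0],[-0.0022,-0.0035,0]],"dr":[[0,0,0],[0,0,0],[0,0,0]]}' 60
python3 -m crank '{"hand":[255,255,255,255,255],"translation":[[0,0,0],[0,0,0],[0,0,0],[0,0,0],[0,0,0]],"dr":[[0.12,0,0],[0.24,0,0],[0.36,0,0],[0.48,0,0],[0.54,0,0]]}' 60
python3 -m crank '{"hand":[255,255,255,255,255],"translation":[[0,0,0],[0,0,0],[0,0,0],[0,0,0],[0,0,0]],"dr":[[0.12,0,0],[0.24,0,0],[0.36,0,0],[0.48,0,0],[0.51,0,0]]}' 60
```

```text
time_s: 3.5
position: [0.461, -0.3139, 0.152]
tool_rot: [[-0.0, -0.03, -1.0], [-0.0, -1.0, 0.03], [-1.0, 0.0, 0.0]]
ft_force: [1.8, -2.3, -9.1]
grip_width: 0.0153
time_s: 4.0
position: [0.4611, -0.3129, 0.1518]
tool_rot: [[-0.0, -0.543, -0.84], [0.002, -0.84, 0.543], [-1.0, -0.002, 0.001]]
ft_force: [4.2, 2.3, -8.1]
grip_width: 0.015
time_s: 4.5
position: [0.4616, -0.3123, 0.1518]
tool_rot: [[0.001, -0.884, -0.468], [0.003, -0.468, 0.884], [-1.0, -0.002, 0.003]]
ft_force: [7.1, 3.7, -7.8]
grip_width: 0.0151
```

```bash
python3 -m crank '{"hand":[255,255,255,255,255],"translation":[[0.004,0,0],[0.008,0,0],[0.0125,0,0],[0.0125,0,0],[0.0125,0,0]],"dr":[[0,0,0],[0,0,0],[0,0,0],[0,0,0],[0,0,0]]}' 60
python3 -m crank '{"hand":[120,0,0,0,0],"translation":[[0,0,0],[0,0,0],[0,0,0],[0,0,0],[0,0,0]],"dr":[[0,0,0],[0,0,0],[0,0,0],[0,0,0],[0,0,0]]}' 60
python3 -m crank '{"hand":[0,0,0,0],"translation":[[-0.05,0,0],[-0.1,0,0],[-0.12,0,0],[-0.12,0,0]],"dr":[[0,0,0],[0,0,0],[0,0,0],[0,0,0]]}' 60
python3 - <<'E'
from h import *
im,d,c,s=look("wrist"); print(s["position"].round(4),s["time_s"])
cv2.imwrite("pics/w2.png",im[60:330,180:460])
P=cloud(c,d,True); Z=P[...,2]
for lo,hi in((.167,.19),(.158,.165)):
    m=((Z>lo)&(Z<hi)&(P[...,0]>.3)).astype(np.uint8); n,l,st,ce=cv2.connectedComponentsWithStats(m)
    for i in range(1,n):
        if st[i,4]>60:
            w=P[l==i]; r=cv2.minAreaRect((w[:,:2]*1000).astype(np.float32)); print(lo,st[i,4],np.round(r[0],1),np.round(r[1],1),round(r[2],1),w.mean(0).round(4),ce[i].round())
E
```

```text
time_s: 5.0
position: [0.4616, -0.3123, 0.1404]
tool_rot: [[0.002, -0.882, -0.471], [0.002, -0.471, 0.882], [-1.0, -0.003, 0.001]]
ft_force: [4.8, 5.9, 0.5]
grip_width: 0.0151
time_s: 5.5
position: [0.461, -0.3138, 0.1399]
tool_rot: [[0.0, -0.882, -0.471], [-0.0, -0.471, 0.882], [-1.0, 0.0, -0.0]]
ft_force: [1.1, -0.2, -0.1]
grip_width: 0.0847
time_s: 5.9
position: [0.4617, -0.3144, 0.2632]
tool_rot: [[0.005, -0.882, -0.471], [-0.005, -0.471, 0.882], [-1.0, -0.002, -0.007]]
ft_force: [-0.7, 0.7, -0.0]
grip_width: 0.0854
[ 0.4617 -0.3144  0.2632] 5.9
0.167 1177 [ 464.3 -314.8] [16.1 50. ] 28.6 [ 0.4648 -0.316   0.1708] [315. 207.]
0.158 1447 [ 603.8 -319. ] [89.7 14.4] 88.1 [ 0.6032 -0.321   0.1606] [174. 125.]
```

View pics/w2.png

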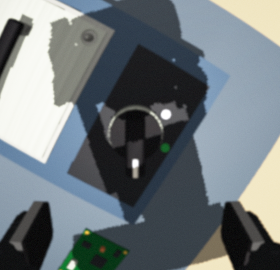

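```bash
python3 -c "
from h import *
plan([((.603,-.319,.25),down(-1.9))])"
```

```text
T [0.0027, -0.0307, -0.0178] dr [-0.654, -0.0, -0.001] rows 5
T [0.0027, -0.0135, -0.0328] dr [-0.654, -0.0, -0.001] rows 5
T [0.0027, 0.0093, -0.0342] dr [-0.654, -0.0, -0.001] rows 5
T [0.0027, 0.0282, -0.0215] dr [-0.654, -0.0, -0.001] rows 5
--
```

```bash
python3 -m crank '{"hand":[0,0,0,0,0],"translation":[[0.003,-0.0307,-0.0178],[0.003,-0.0307,-0.0178],[0.003,-0.0307,-0.0178],[0.003,-0.0307,-0.0178],[0.003,-0.0307,-0.0178]],"dr":[[-0.654,0,0],[-0.654,0,0],[-0.654,0,0],[-0.654,0,0],[-0.654,0,0]]}' >/dev/null
python3 -m crank '{"hand":[0,0,0,0,0],"translation":[[0.003,-0.0135,-0.0328],[0.003,-0.0135,-0.0328],[0.003,-0.0135,-0.0328],[0.003,-0.0135,-0.0328],[0.003,-0.0135,-0.0328]],"dr":[[-0.654,0,0],[-0.654,0,0],[-0.654,0,0],[-0.654,0,0],[-0.654,0,0]]}' >/dev/null
python3 -m crank '{"hand":[0,0,0,0,0],"translation":[[0.003,0.0093,-0.0342],[0.003,0.0093,-0.0342],[0.003,0.0093,-0.0342],[0.003,0.0093,-0.0342],[0.003,0.0093,-0.0342]],"dr":[[-0.654,0,0],[-0.654,0,0],[-0.654,0,0],[-0.654,0,0],[-0.654,0,0]]}' >/dev/null
python3 -m crank '{"hand":[0,0,0,0,0],"translation":[[0.003,0.0282,-0.0215],[0.003,0.0282,-0.0215],[0.003,0.0282,-0.0215],[0.003,0.0282,-0.0215],[0.003,0.0282,-0.0215]],"dr":[[-0.654,0,0],[-0.654,0,0],[-0.654,0,0],[-0.654,0,0],[-0.654,0,0]]}' >/dev/null
python3 - <<'E'
from h import *
im,d,c,s=look("wrist"); print(s["position"].round(4),s["tool_rot"].round(3).tolist(),s["time_s"])
P=cloud(c,d,True); Z=P[...,2]
for lo,hi in((.15,.165),):
    m=((Z>lo)&(Z<hi)&(P[...,0]>.52)).astype(np.uint8); n,l,st,ce=cv2.connectedComponentsWithStats(m)
    for i in range(1,n):
        if st[i,4]>200:
            w=P[l==i]; r=cv2.minAreaRect((w[:,:2]*1000).astype(np.float32)); print(lo,st[i,4],np.round(r[0],1),np.round(r[1],1),round(r[2],1),w.mean(0).round(4),ce[i].round())
plan([((.603,-.319,.136),down(-1.9))])
E
```

```text
[ 0.6025 -0.3187  0.2453] [[-0.003, 1.0, -0.03], [0.002, -0.03, -1.0], [-1.0, -0.003, -0.002]] 7.95
0.15 1941 [ 604.3 -318.1] [89.8 14.5] 88.3 [ 0.6046 -0.3143  0.1607] [318. 205.]
T [0.1094, 0.0009, 0.0006] dr [0.003, -0.002, 0.003] rows 3
--
```

```bash
python3 -m crank '{"hand":[0,0,0,0,0],"translation":[[0.05,0.0015,0.0006],[0.1,0.0015,0.0006],[0.1094,0.0015,0.0006],[0.1094,0.0015,0.0006],[0.1094,0.0015,0.0006]],"dr":[[0,0,0],[0,0,0],[0,0,0],[0,0,0],[0,0,0]]}' 60
python3 -m crank '{"hand":[150,255,255,255,255],"translation":[[0,0,0],[0,0,0],[0,0,0],[0,0,0],[0,0,0]],"dr":[[0,0,0],[0,0,0],[0,0,0],[0,0,0],[0,0,0]]}' 60
python3 -m crank '{"hand":[255,255,255],"translation":[[0,0,0],[0,0,0],[0,0,0]],"dr":[[0,0,0],[0,0,0],[0,0,0]]}' 80
python3 -m crank '{"hand":[255,255,255,255,255],"translation":[[-0.02,0,0],[-0.04,0,0],[-0.06,0,0],[-0.08,0,0],[-0.08,0,0]],"dr":[[0,0,0],[0,0,0],[0,0,0],[0,0,0],[0,0,0]]}'
python3 -c "
from h import *
s=sensors.observe();p=s['position']
plan([((.59,-.08,p[2]),down(-1.9)),((.59,-.08,.05),None),((.59,-.08,.019),None)])"
```

```text
time_s: 8.5
position: [0.6051, -0.3202, 0.1407]
tool_rot: [[0.003, 0.999, -0.035], [-0.002, -0.035, -0.999], [-1.0, 0.003, 0.002]]
ft_force: [1.0, 0.7, 0.7]
grip_width: 0.0855
time_s: 9.0
position: [0.6043, -0.3195, 0.1388]
tool_rot: [[0.0, 0.999, -0.035], [-0.0, -0.035, -0.999], [-1.0, 0.0, 0.0]]
ft_force: [-1.1, 2.9, 17.7]
grip_width: 0.0128
time_s: 9.3
position: [0.6044, -0.3196, 0.1389]
tool_rot: [[0.001, 0.999, -0.035], [-0.0, -0.035, -0.999], [-1.0, 0.001, 0.0]]
ft_force: [-1.6, 1.3, 6.0]
grip_width: 0.0122
time_s: 9.8
position: [0.6048, -0.3199, 0.2203]
tool_rot: [[0.003, 0.999, -0.035], [-0.002, -0.035, -0.999], [-1.0, 0.003, 0.002]]
ft_force: [0.9, -0.9, -3.2]
grip_width: 0.0123
T [-0.0003, -0.0116, -0.1196] dr [-0.001, 0.001, -0.002] rows 3
T [-0.0001, -0.0115, -0.1196] dr [-0.001, 0.001, -0.002] rows 3
--
T [0.1703, 0.0, 0.0] dr [0.0, 0.0, 0.0] rows 4
--
T [0.031, 0.0, 0.0] dr [0.0, 0.0, 0.0] rows 1
--
```

```bash
python3 -m crank '{"hand":[255,255,255,255,255],"translation":[[0,-0.004,-0.04],[0,-0.008,-0.08],[0,-0.0116,-0.12],[0,-0.019,-0.2],[0,-0.023,-0.239]],"dr":[[0,0,0],[0,0,0],[0,0,0],[0,0,0],[0,0,0]]}'
python3 -m crank '{"hand":[255,255,255,255,255],"translation":[[0,0,0],[0.04,0,0],[0.09,0,0],[0.14,0,0],[0.17,0,0]],"dr":[[0,0,0],[0,0,0],[0,0,0],[0,0,0],[0,0,0]]}'
python3 -m crank '{"hand":[255,255,255,255],"translation":[[0.01,0,0],[0.02,0,0],[0.026,0,0],[0.026,0,0]],"dr":[[0,0,0],[0,0,0],[0,0,0],[0,0,0]]}'
```

```text
time_s: 10.3
position: [0.5899, -0.0975, 0.2164]
tool_rot: [[-0.003, 0.999, -0.036], [0.001, -0.036, -0.999], [-1.0, -0.003, -0.001]]
ft_force: [1.4, 1.0, -2.7]
grip_width: 0.0123
time_s: 10.8
position: [0.5883, -0.0986, 0.0433]
tool_rot: [[-0.007, 0.999, -0.035], [0.003, -0.035, -0.999], [-1.0, -0.007, -0.002]]
ft_force: [1.0, -0.7, -3.1]
grip_width: 0.0125
time_s: 11.2
position: [0.5911, -0.0995, 0.0227]
tool_rot: [[0.001, 0.999, -0.035], [-0.0, -0.035, -0.999], [-1.0, 0.001, 0.0]]
ft_force: [0.5, -0.1, -2.5]
grip_width: 0.0124
```

```bash
python3 -m crank '{"hand":[255,255,255],"translation":[[0.002,0,0],[0.002,0,0],[0.002,0,0]],"dr":[[0,0,0],[0,0,0],[0,0,0]]}'
python3 -m crank '{"hand":[150,50,0,0,0],"translation":[[0,0,0],[0,0,0],[0,0,0],[0,0,0],[0,0,0]],"dr":[[0,0,0],[0,0,0],[0,0,0],[0,0,0],[0,0,0]]}'
python3 -m crank '{"hand":[0,0,0,0,0],"translation":[[-0.05,0,0],[-0.1,0,0],[-0.15,0,0],[-0.2,0,0],[-0.2,0,0]],"dr":[[0,0,0],[0,0,0],[0,0,0],[0,0,0],[0,0,0]]}'
python3 - <<'E'
from h import *
im,d,c,s=look("top"); cv2.imwrite("pics/t2.png",im); P=cloud(c,d); Z=P[...,2]
hsv=cv2.cvtColor(im,cv2.COLOR_BGR2HSV); 
m=(hsv[...,1]>110)&(hsv[...,0]>100)&(hsv[...,0]<130)&(P[...,1]>.2)&(P[...,0]>.4)&(P[...,0]<.7)
w=P[m]; print(m.sum(),w.mean(0),w.min(0),w.max(0))
b=(P[...,0]>.4)&(P[...,0]<.7)&(P[...,1]>.2)&(P[...,1]<.4)
for lo,hi in((.004,.012),(.012,.03),(.03,.036),(.036,.05),(.05,.08),(.08,.1),(.1,.13)):
    k=b&(Z>lo)&(Z<hi); w=P[k]
    if len(w)>5: r=cv2.minAreaRect((w[:,:2]*1000).astype(np.float32)); print(lo,len(w),w.mean(0).round(4),np.round(r[0],1),np.round(r[1],1),round(r[2],1))
E
```

```text
time_s: 11.5
position: [0.5911, -0.0994, 0.021]
tool_rot: [[0.001, 0.999, -0.035], [-0.0, -0.035, -0.999], [-1.0, 0.001, 0.0]]
ft_force: [0.9, -0.4, -2.6]
grip_width: 0.0123
time_s: 12.0
position: [0.5909, -0.0994, 0.0205]
tool_rot: [[0.0, 0.999, -0.035], [-0.0, -0.035, -0.999], [-1.0, 0.0, 0.0]]
ft_force: [0.9, 0.5, -0.2]
grip_width: 0.0831
time_s: 12.5
position: [0.593, -0.1, 0.2279]
tool_rot: [[0.013, 0.999, -0.035], [-0.005, -0.035, -0.999], [-1.0, 0.013, 0.004]]
ft_force: [0.1, 0.6, -1.1]
grip_width: 0.0852
95 [0.47989262 0.31447667 0.07770264] [0.44634918 0.2988716  0.00144546] [0.5007025  0.62495432 0.11813605]
0.004 1109 [0.555  0.3008 0.0059] [550.1 300. ] [199.1 299.2] 89.9
0.012 85 [0.5272 0.2955 0.0201] [532.4 294.1] [88.6 76.8] 70.9
0.03 34 [0.5138 0.3017 0.0336] [512.6 300.6] [90.2 59.2] 73.3
0.036 60 [0.505  0.3008 0.0423] [511.9 301.2] [90.1 59.9] 67.9
0.05 41 [0.4887 0.3045 0.0648] [486.1 308.3] [17.3 32.3] 81.9
0.08 31 [0.4772 0.3084 0.0896] [475.4 307.2] [27.6 15.7] 19.9
0.1 89 [0.4631 0.3165 0.1157] [464.7 317.3] [20.3 34. ] 67.6
```

```bash
cat >> h.py <<'E'
S25,C25=np.sin(np.radians(25)),np.cos(np.radians(25))
T0=np.c_[[S25,0,-C25],[0,1,0],[C25,0,S25]]
GR=np.array([-.065,0,.075])+.019*T0[:,0]
def scoopR(psi,up): return Ro.from_euler("ZY",[psi,-up],degrees=True).as_matrix()
def tool(base,psi,up,back=0):
    "tool pose for a scoop_base pose; up = nose-up deg; back = retreat along the tool"
    A=scoopR(psi,up); R=A@T0
    return np.array(base)+A@GR-back*R[:,0],R
def base_of(p,R):
    A=R@T0.T; return p-A@GR,A
E
python3 -c "
from h import *
g=np.array([.482,.3075,.078]); b=g-scoopR(-23,0)@[-.065,0,.075]; print(b)
q=tool(b,-23,0,.13); print(q[0])
plan([q])"
```

```text
[0.54183282 0.28210248 0.003     ]
[0.43881854 0.32582944 0.17860016]
T [0.0144, -0.056, -0.14] dr [-0.395, -0.125, 0.086] rows 4
T [-0.0065, 0.002, -0.1513] dr [-0.395, -0.125, 0.086] rows 4
T [-0.0221, 0.0611, -0.1369] dr [-0.395, -0.125, 0.086] rows 4
--
```

```bash
python3 -m crank '{"hand":[0,0,0,0,0],"translation":[[0.0144,-0.056,-0.14],[0.0144,-0.056,-0.14],[0.0144,-0.056,-0.14],[0.0144,-0.056,-0.14],[0.0144,-0.056,-0.14]],"dr":[[-0.395,-0.125,0.086],[-0.395,-0.125,0.086],[-0.395,-0.125,0.086],[-0.395,-0.125,0.086],[-0.395,-0.125,0.086]]}' >/dev/null
python3 -m crank '{"hand":[0,0,0,0,0],"translation":[[-0.0065,0.002,-0.151],[-0.0065,0.002,-0.151],[-0.0065,0.002,-0.151],[-0.0065,0.002,-0.151],[-0.0065,0.002,-0.151]],"dr":[[-0.395,-0.125,0.086],[-0.395,-0.125,0.086],[-0.395,-0.125,0.086],[-0.395,-0.125,0.086],[-0.395,-0.125,0.086]]}' >/dev/null
python3 -m crank '{"hand":[0,0,0,0,0],"translation":[[-0.022,0.061,-0.137],[-0.022,0.061,-0.137],[-0.022,0.061,-0.137],[-0.022,0.061,-0.137],[-0.022,0.061,-0.137]],"dr":[[-0.395,-0.125,0.086],[-0.395,-0.125,0.086],[-0.395,-0.125,0.086],[-0.395,-0.125,0.086],[-0.395,-0.125,0.086]]}'
python3 - <<'E'
from h import *
im,d,c,s=look("wrist"); print(s["position"].round(4),s["q"].round(0)); cv2.imwrite("pics/w3.png",im)
P=cloud(c,d,True); Z=P[...,2]; X=P[...,0];Y=P[...,1]
hsv=cv2.cvtColor(im,cv2.COLOR_BGR2HSV)
b=(X>.4)&(X<.7)&(Y>.2)&(Y<.4)
m=b&(hsv[...,1]>110)&(hsv[...,0]>100)&(hsv[...,0]<130)&(Z>.02)
for lo,hi in((.04,.06),(.06,.07),(.07,.08),(.08,.09),(.09,.1),(.1,.105)):
    k=m&(Z>lo)&(Z<hi)
    if k.sum()>10: print("handle",lo,k.sum(),P[k].mean(0).round(4), P[k].min(0).round(3),P[k].max(0).round(3))
for lo,hi in((.041,.046),(.034,.039),(.016,.022),(.0035,.008),(.112,.125)):
    k=b&(Z>lo)&(Z<hi)&(~m); w=P[k]
    if len(w)>20: r=cv2.minAreaRect((w[:,:2]*1000).astype(np.float32)); print(lo,len(w),w.mean(0).round(4),np.round(r[0],1),np.round(r[1],1),round(r[2],1))
E
```

```text
time_s: 14.05
position: [0.4386, 0.3254, 0.1769]
tool_rot: [[0.382, 0.393, 0.837], [-0.163, 0.92, -0.357], [-0.91, -0.0, 0.415]]
ft_force: [0.5, -0.2, 0.4]
grip_width: 0.0853
[0.4386 0.3254 0.1769] [ 34.  21.  89. -24.  58. -22.]
handle 0.04 81 [0.4766 0.3122 0.0506] [0.471 0.303 0.04 ] [0.482 0.319 0.06 ]
handle 0.06 57 [0.4703 0.3144 0.0653] [0.467 0.306 0.06 ] [0.476 0.322 0.07 ]
handle 0.07 50 [0.4663 0.3161 0.0748] [0.462 0.308 0.07 ] [0.471 0.323 0.08 ]
handle 0.08 74 [0.4617 0.3175 0.085 ] [0.458 0.309 0.08 ] [0.467 0.324 0.09 ]
handle 0.09 78 [0.457  0.3195 0.0959] [0.454 0.312 0.09 ] [0.462 0.326 0.1  ]
handle 0.1 36 [0.4541 0.3203 0.1028] [0.452 0.313 0.1  ] [0.458 0.326 0.105]
0.041 213 [0.4971 0.3076 0.0426] [492.1 307.9] [85.9 26.3] 62.1
0.034 410 [0.5046 0.3028 0.0369] [512. 300.] [89.7 64.6] 72.9
0.016 312 [0.509  0.2974 0.019 ] [531.8 293. ] [88.5 79.1] 71.9
0.0035 2751 [0.5318 0.2983 0.0046] [539.6 295.6] [116.6 168.4] 87.0
0.112 988 [0.4586 0.3184 0.1184] [458.6 318.1] [20.3 25.2] 70.8
```

View pics/w3.png

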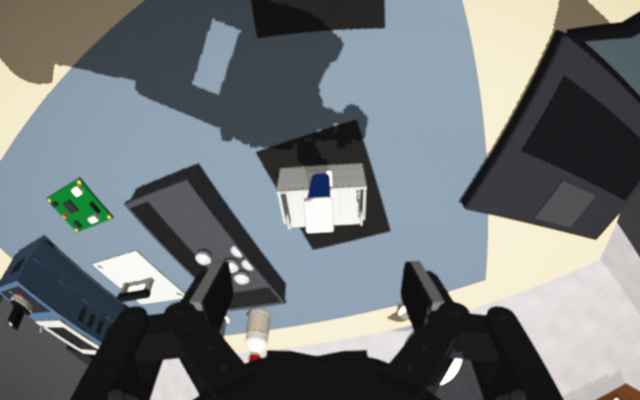

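```bash
python3 -c "
from h import *
b=[.5368,.2912,.003]
plan([tool(b,-19,0,.13),tool(b,-19,0,0)])"
```

```text
T [-0.0049, -0.0004, -0.0072] dr [-0.067, -0.008, 0.031] rows 1
--
T [0.13, 0.0, -0.0] dr [0.0, 0.0, 0.0] rows 3
--
```

```bash
python3 -m crank '{"hand":[0,0,0],"translation":[[-0.0049,-0.0004,-0.0072],[-0.0049,-0.0004,-0.0072],[-0.0049,-0.0004,-0.0072]],"dr":[[-0.067,-0.008,0.031],[-0.067,-0.008,0.031],[-0.067,-0.008,0.031]]}'
python3 -m crank '{"hand":[0,0,0,0,0],"translation":[[0.04,0,0],[0.08,0,0],[0.11,0,0],[0.13,0,0],[0.13,0,0]],"dr":[[0,0,0],[0,0,0],[0,0,0],[0,0,0],[0,0,0]]}' 60
python3 -m crank '{"hand":[120,200,255,255,255],"translation":[[0,0,0],[0,0,0],[0,0,0],[0,0,0],[0,0,0]],"dr":[[0,0,0],[0,0,0],[0,0,0],[0,0,0],[0,0,0]]}' 60
python3 -m crank '{"hand":[255,255,255,255],"translation":[[0,0,0],[0,0,0],[0,0,0],[0,0,0]],"dr":[[0,0,0],[0,0,0],[0,0,0],[0,0,0]]}' 110
python3 -c "
from h import *
s=sensors.observe(); b,A=base_of(s['position'],s['tool_rot']); print(b,Ro.from_matrix(A).as_euler('ZYX',degrees=True))"
```

```text
time_s: 14.4
position: [0.4308, 0.3275, 0.1791]
tool_rot: [[0.4, 0.326, 0.856], [-0.137, 0.945, -0.296], [-0.906, 0.001, 0.423]]
ft_force: [0.7, -0.6, -0.2]
grip_width: 0.0854
time_s: 14.9
position: [0.4824, 0.3095, 0.0586]
tool_rot: [[0.397, 0.326, 0.858], [-0.139, 0.945, -0.295], [-0.907, -0.003, 0.42]]
ft_force: [-0.6, 1.2, -0.3]
grip_width: 0.0854
time_s: 15.4
position: [0.4816, 0.3115, 0.0617]
tool_rot: [[0.401, 0.321, 0.858], [-0.135, 0.947, -0.292], [-0.906, 0.001, 0.424]]
ft_force: [0.3, -1.6, 2.7]
grip_width: 0.0175
time_s: 15.8
position: [0.4816, 0.3116, 0.0618]
tool_rot: [[0.401, 0.321, 0.858], [-0.135, 0.947, -0.292], [-0.906, 0.001, 0.424]]
ft_force: [-1.6, -0.2, 6.5]
grip_width: 0.0165
[0.53565318 0.29329282 0.0040434 ] [-18.75242045  -0.06521458   0.06053982]
```

```bash
python3 -m crank '{"hand":[255,255,255,255,255],"translation":[[-0.018,0,0.0085],[-0.045,0,0.0212],[-0.0815,0,0.0382],[-0.1087,0,0.0509],[-0.1087,0,0.0509]],"dr":[[0,0,0],[0,0,0],[0,0,0],[0,0,0],[0,0,0]]}' 110
python3 - <<'E'
from h import *
for n in ("wrist","top"):
    im,d,c,s=look(n); cv2.imwrite(f"pics/{n}4.png",im)
    P=cloud(c,d,n=="wrist"); np.savez(f"pics/{n}4",im=im,P=P); X,Y,Z=P[...,0],P[...,1],P[...,2]
    b=(X>.4)&(X<.72)&(Y>.03)&(Y<.2)
    k=b&(Z>.031)&(Z<.042); w=P[k]
    # keep the component cluster near the pan
    if len(w)>30:
        r=cv2.minAreaRect((w[:,:2]*1000).astype(np.float32)); print(n,len(w),np.round(r[0],1),np.round(r[1],1),round(r[2],1))
    V=im.max(2).astype(int)
    m=(b&(V>125)&(Z>.012)&(Z<.03)).astype(np.uint8); q,l,st,ce=cv2.connectedComponentsWithStats(m)
    for i in range(1,q):
        if st[i,4]>8: print(n,"slug",st[i,4],P[l==i].mean(0).round(4),ce[i].round())
E
```

```text
time_s: 16.3
position: [0.4828, 0.3121, 0.185]
tool_rot: [[0.406, 0.321, 0.855], [-0.132, 0.947, -0.293], [-0.904, 0.006, 0.427]]
ft_force: [0.0, -1.2, -2.6]
grip_width: 0.0168
wrist 2479 [559.4 121.5] [107.  260.3] 85.7
wrist slug 113 [0.5706 0.1511 0.0182] [216. 217.]
wrist slug 170 [0.5673 0.0942 0.0172] [181. 224.]
wrist slug 101 [0.6014 0.1489 0.0182] [227. 233.]
wrist slug 175 [0.5982 0.121  0.0172] [209. 235.]
wrist slug 145 [0.63   0.12   0.0171] [220. 249.]
top 416 [560.1 123. ] [104.4 258.7] 86.1
top slug 42 [0.632  0.1177 0.0185] [299. 177.]
top slug 38 [0.6047 0.1511 0.0175] [287. 185.]
top slug 40 [0.6005 0.1202 0.0182] [297. 187.]
top slug 44 [0.5732 0.1536 0.0179] [286. 195.]
top slug 44 [0.5697 0.0913 0.0175] [306. 197.]
```

```bash
python3 -c "
from h import *
plan([tool([.4997,.1263,.09],-4.1,0)])"
```

```text
T [0.0388, -0.1834, 0.0062] dr [-0.232, -0.001, 0.108] rows 4
--
```

```bash
python3 -m crank '{"hand":[255,255,255,255,255],"translation":[[0.008,-0.037,0.0012],[0.016,-0.075,0.0025],[0.025,-0.12,0.004],[0.033,-0.16,0.0055],[0.0388,-0.1834,0.0062]],"dr":[[-0.046,0,0.022],[-0.093,0,0.043],[-0.14,0,0.065],[-0.19,0,0.09],[-0.232,0,0.108]]}' 110
python3 -m crank '{"hand":[255,255],"translation":[[0,0,0],[0,0,0]],"dr":[[0,0,0],[0,0,0]]}' 110
python3 - <<'E'
from h import *
im,d,c,s=look("top"); cv2.imwrite("pics/top5.png",cv2.resize(im[140:270,220:380],(640,520)))
P=cloud(c,d); X,Y,Z=P[...,0],P[...,1],P[...,2]
b,A=base_of(s['position'],s['tool_rot']); print("base",b.round(4),Ro.from_matrix(A).as_euler('ZYX',degrees=True).round(1))
t=np.radians(-4.1); R=np.array([[np.cos(t),np.sin(t)],[-np.sin(t),np.cos(t)]])
L=(P[...,:2]-[.5595,.122])@R.T
k=(abs(L[...,0])<.16)&(abs(L[...,1])<.07)
w=k&(Z>.030)&(Z<.042)&(L[...,0]>0)&(L[...,0]<.11)
print("pan wall left",np.percentile(L[...,1][w&(L[...,1]>0)],[5,50,95]).round(4),"right",np.percentile(L[...,1][w&(L[...,1]<0)],[5,50,95]).round(4))
w=k&(Z>.030)&(Z<.042)&(abs(L[...,1])<.04)&(L[...,0]>.08); print("far wall",np.percentile(L[...,0][w],[5,50,95]).round(4))
for n,lo,hi in(("sides",.118,.13),("floor",.088,.1),("low sides",.101,.112)):
    w=k&(Z>lo)&(Z<hi)&(L[...,0]<0.0); r=cv2.minAreaRect((L[w]*1000).astype(np.float32)); print(n,w.sum(),np.round(r[0],1),np.round(r[1],1),round(r[2],1),P[w].mean(0).round(4))
E
```

```text
time_s: 16.9
position: [0.4411, 0.1284, 0.146]
tool_rot: [[0.417, 0.071, 0.906], [-0.031, 0.997, -0.064], [-0.908, -0.001, 0.418]]
ft_force: [0.4, -0.0, -1.8]
grip_width: 0.0169
time_s: 17.1
position: [0.443, 0.1301, 0.1472]
tool_rot: [[0.419, 0.074, 0.905], [-0.031, 0.997, -0.067], [-0.907, -0.0, 0.42]]
ft_force: [0.2, 1.2, -2.2]
grip_width: 0.0166
base [0.4996 0.1258 0.0893] [-4.3  0.2 -0. ]
pan wall left [0.049  0.0511 0.0529] right [-0.0507 -0.0488 -0.0469]
far wall [0.1209 0.1246 0.1289]
sides 72 [-78.6  -0.2] [49.6 89.7] 2.7 [0.4713 0.1273 0.1245]
floor 660 [-56.3  -0.7] [86.8 90.8] 89.7 [0.5077 0.1267 0.0908]
low sides 38 [-63.8  -0.1] [75.8 88.7] 0.0 [0.4886 0.1342 0.106 ]
```

View pics/top5.png

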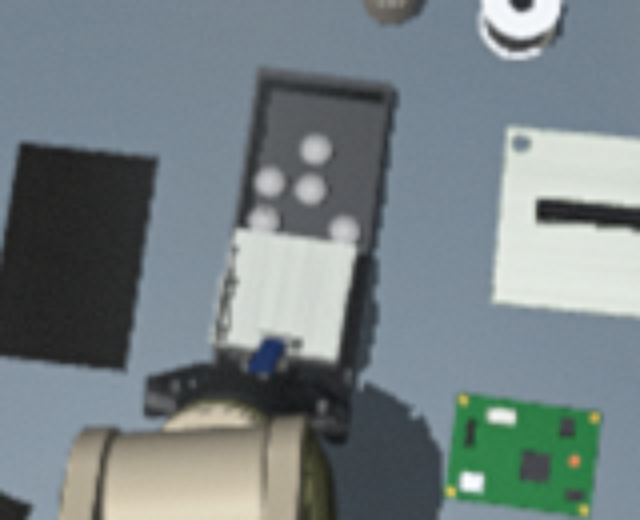

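```bash
python3 -c "
from h import *
plan([tool([.4993,.1273,.014],-4.1,-2),tool([.4993,.1273,.006],-4.1,-2)])"
```

```text
T [0.0675, 0.0006, -0.03] dr [-0.001, 0.033, 0.0] rows 2
--
T [0.0074, 0.0, -0.0031] dr [0.0, 0.0, 0.0] rows 1
--
```

```bash
python3 -m crank '{"hand":[255,255,255,255,255],"translation":[[0.02,0.0006,-0.009],[0.04,0.001,-0.018],[0.06,0.001,-0.027],[0.0675,0.001,-0.03],[0.0675,0.001,-0.03]],"dr":[[0,0.01,0],[0,0.02,0],[0,0.033,0],[0,0.033,0],[0,0.033,0]]}' 110
python3 -m crank '{"hand":[255,255,255],"translation":[[0.004,0,-0.0016],[0.0074,0,-0.0031],[0.0074,0,-0.0031]],"dr":[[0,0,0],[0,0,0],[0,0,0]]}' 110
python3 -c "
from h import *
s=sensors.observe(); b,A=base_of(s['position'],s['tool_rot']); print(b.round(4),Ro.from_matrix(A).as_euler('ZYX',degrees=True).round(1))"
```

```text
time_s: 17.65
position: [0.4447, 0.1322, 0.0735]
tool_rot: [[0.39, 0.07, 0.918], [-0.028, 0.998, -0.065], [-0.921, -0.0, 0.391]]
ft_force: [-0.1, 0.0, -2.7]
grip_width: 0.0166
time_s: 17.95
position: [0.445, 0.1315, 0.0667]
tool_rot: [[0.392, 0.071, 0.917], [-0.028, 0.997, -0.066], [-0.92, 0.0, 0.393]]
ft_force: [-0.7, 0.3, -2.6]
grip_width: 0.017
[0.5    0.1276 0.0071] [-4.1  1.9  0. ]
```

```bash
python3 -m crank '{"hand":[255,255,255],"translation":[[0.0018,0,-0.0008],[0.0018,0,-0.0008],[0.0018,0,-0.0008]],"dr":[[0,0,0],[0,0,0],[0,0,0]]}' 110
python3 -m crank '{"hand":[255,255,255],"translation":[[0.0018,0,-0.0008],[0.0018,0,-0.0008],[0.0018,0,-0.0008]],"dr":[[0,0,0],[0,0,0],[0,0,0]]}' 110
```

```text
time_s: 18.25
position: [0.4458, 0.1315, 0.0653]
tool_rot: [[0.394, 0.072, 0.916], [-0.028, 0.997, -0.066], [-0.919, 0.0, 0.395]]
ft_force: [0.3, 0.1, 3.2]
grip_width: 0.0166
time_s: 18.55
position: [0.4454, 0.1314, 0.0629]
tool_rot: [[0.393, 0.072, 0.917], [-0.028, 0.997, -0.066], [-0.919, 0.0, 0.394]]
ft_force: [0.2, 0.4, 2.0]
grip_width: 0.0172
```

```bash
python3 -m crank '{"hand":[255,255,255,255,255],"translation":[[0.0032,0,0.0074],[0.0071,0,0.0165],[0.0110,0,0.0257],[0.0150,0,0.0349],[0.0197,0,0.0460]],"dr":[[0,0,0],[0,0,0],[0,0,0],[0,0,0],[0,0,0]]}' 110
python3 -m crank '{"hand":[255,255,255,255,255],"translation":[[0.0032,0,0.0074],[0.0071,0,0.0165],[0.0110,0,0.0257],[0.0150,0,0.0349],[0.0197,0,0.0460]],"dr":[[0,0,0],[0,0,0],[0,0,0],[0,0,0],[0,0,0]]}' 110
python3 - <<'E'
from h import *
im,d,c,s=look("top"); cv2.imwrite("pics/top6.png",cv2.resize(im[140:270,220:380],(640,520)))
b,A=base_of(s['position'],s['tool_rot']); print("base",b.round(4),Ro.from_matrix(A).as_euler('ZYX',degrees=True).round(1))
E
```

```text
time_s: 19.05
position: [0.4953, 0.1279, 0.0628]
tool_rot: [[0.392, 0.071, 0.917], [-0.028, 0.997, -0.066], [-0.92, 0.0, 0.393]]
ft_force: [-2.9, 0.4, 5.1]
grip_width: 0.017
time_s: 19.55
position: [0.5452, 0.1243, 0.0628]
tool_rot: [[0.392, 0.071, 0.917], [-0.028, 0.997, -0.066], [-0.92, 0.0, 0.393]]
ft_force: [-2.3, 1.5, 5.7]
grip_width: 0.0166
base [0.6001 0.1204 0.0032] [-4.1  1.9  0. ]
```

View pics/top6.png

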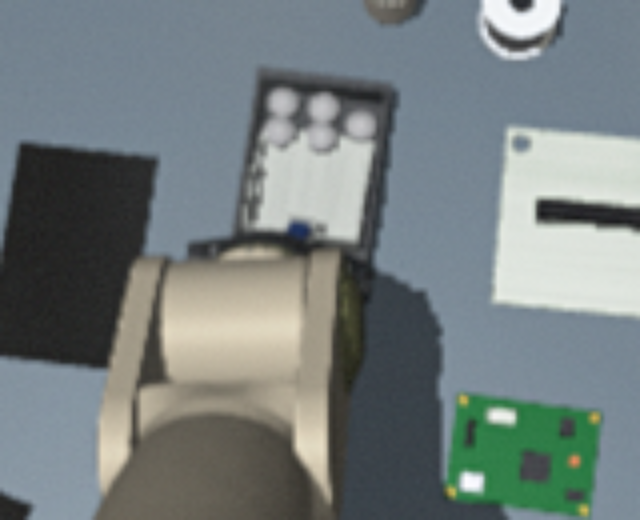

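```bash
python3 -m crank '{"hand":[255,255,255,255,255],"translation":[[0.0016,0,0.0037],[0.0032,0,0.0074],[0.0047,0,0.011],[0.0063,0,0.0147],[0.0079,0,0.0184]],"dr":[[0,0,0],[0,0,0],[0,0,0],[0,0,0],[0,0,0]]}' 110
python3 -m crank '{"hand":[255,255,255,255,255],"translation":[[0.0012,0,0.0028],[0.0024,0,0.0055],[0.0036,0,0.0083],[0.0048,0,0.011],[0.0055,0,0.0129]],"dr":[[0,0,0],[0,0,0],[0,0,0],[0,0,0],[0,0,0]]}' 110
python3 - <<'E'
from h import *
im,d,c,s=look("top"); cv2.imwrite("pics/top7.png",cv2.resize(im[140:270,220:380],(640,520)))
b,A=base_of(s['position'],s['tool_rot']); print("base",b.round(4),Ro.from_matrix(A).as_euler('ZYX',degrees=True).round(1))
E
```

```text
time_s: 20.1
position: [0.5645, 0.1229, 0.0627]
tool_rot: [[0.392, 0.071, 0.917], [-0.028, 0.997, -0.066], [-0.92, 0.0, 0.393]]
ft_force: [-4.6, 0.3, 7.2]
grip_width: 0.0172
time_s: 20.6
position: [0.5744, 0.1221, 0.0622]
tool_rot: [[0.384, 0.071, 0.921], [-0.028, 0.997, -0.065], [-0.923, -0.001, 0.385]]
ft_force: [-37.6, -0.9, 34.5]
grip_width: 0.0169
base [0.6288 0.1181 0.0022] [-4.1  2.4 -0.1]
```

View pics/top7.png

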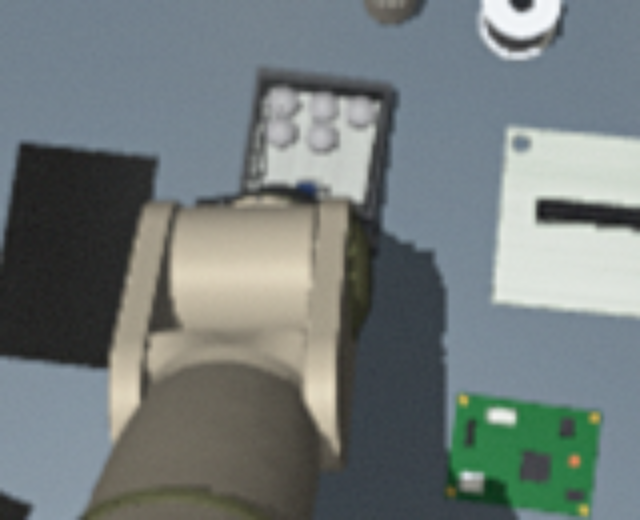

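Run:
```python
from h import *
t=np.radians(4.1); u=np.array([np.cos(t),-np.sin(t),0])
p0,R0=tool([.6305,.1180,.0025],-4.1,-2)   # about the commanded pose
lip=np.array([.6310,.1180,0])+.045*u
w=[]
for a in (4,10,16,22,28):
    r=np.radians(a); b=lip-.045*np.cos(r)*u; b[2]=.005+.045*np.sin(r)
    p,R=tool(b,-4.1,a); rv=Ro.from_matrix(R0.T@R).as_rotvec(); print(a,(R0.T@(p-p0)).round(4).tolist(),rv.round(3).tolist())
```

```text
4 [-0.0017, 0.0, -0.0051] [-0.0, -0.105, 0.0]
10 [-0.0017, 0.0, -0.0102] [0.0, -0.209, -0.0]
16 [-0.0007, 0.0, -0.0144] [0.0, -0.314, -0.0]
22 [0.0013, 0.0, -0.0177] [-0.0, -0.419, 0.0]
28 [0.0044, 0.0, -0.02] [-0.0, -0.524, 0.0]
```

```bash
python3 -m crank '{"hand":[255,255,255,255,255],"translation":[[-0.0017,0,-0.0051],[-0.0017,0,-0.0102],[-0.0007,0,-0.0144],[0.0013,0,-0.0177],[0.0044,0,-0.02]],"dr":[[0,-0.105,0],[0,-0.209,0],[0,-0.314,0],[0,-0.419,0],[0,-0.524,0]]}' 110
python3 - <<'E'
from h import *
im,d,c,s=look("top"); cv2.imwrite("pics/top8.png",cv2.resize(im[140:270,220:380],(640,520)))
b,A=base_of(s['position'],s['tool_rot']); print("base",b.round(4),Ro.from_matrix(A).as_euler('ZYX',degrees=True).round(1))
E
```

```text
time_s: 21.15
position: [0.5685, 0.127, 0.0677]
tool_rot: [[0.605, 0.109, 0.789], [-0.104, 0.993, -0.058], [-0.79, -0.047, 0.612]]
ft_force: [-4.7, -1.5, -3.7]
grip_width: 0.0168
base [0.6362 0.1175 0.024 ] [ -5.7 -12.7  -2.7]
```

View pics/top8.png

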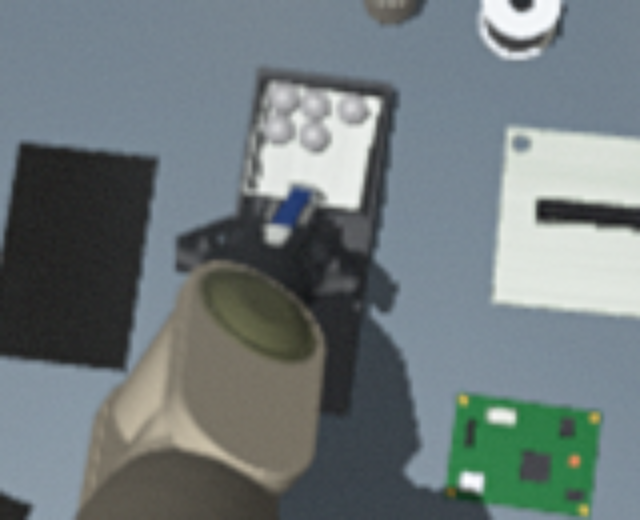

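```bash
python3 -m crank '{"hand":[255,255],"translation":[[0,0,0],[0,0,0]],"dr":[[0,0,0],[0,0,0]]}' 110
python3 -c "
from h import *
s=sensors.observe(); b,A=base_of(s['position'],s['tool_rot']); print(b.round(4),Ro.from_matrix(A).as_euler('ZYX',degrees=True).round(1),s['q'].round(1))"
```

```text
time_s: 21.4
position: [0.5693, 0.1273, 0.0684]
tool_rot: [[0.605, 0.107, 0.789], [-0.101, 0.993, -0.057], [-0.789, -0.045, 0.612]]
ft_force: [-8.3, 1.6, -2.9]
grip_width: 0.0171
[0.637  0.118  0.0247] [ -5.6 -12.8  -2.7] [  4.9  29.2 108.  -56.6  10.5 -26.6]
```

```bash
python3 -c "
from h import *
plan([tool([.630,.1185,.07],-4.1,14),tool([.56,.123,.15],-4.1,26)])"
```

```text
T [-0.0393, -0.0067, 0.0205] dr [-0.0, -0.022, 0.058] rows 1
--
T [-0.099, -0.0005, -0.0195] dr [0.0, -0.209, -0.0] rows 3
--
```

```bash
python3 -m crank '{"hand":[255,255,255,255,255],"translation":[[-0.004,-0.0007,0.002],[-0.012,-0.002,0.006],[-0.024,-0.004,0.0125],[-0.034,-0.0057,0.018],[-0.0393,-0.0067,0.0205]],"dr":[[0,0,0.005],[0,-0.005,0.015],[0,-0.01,0.03],[0,-0.022,0.05],[0,-0.022,0.058]]}' 110
python3 -m crank '{"hand":[255,255,255,255,255],"translation":[[-0.016,0,-0.0025],[-0.038,0,-0.006],[-0.06,0,-0.011],[-0.085,0,-0.016],[-0.099,0,-0.0195]],"dr":[[0,-0.03,0],[0,-0.075,0],[0,-0.12,0],[0,-0.17,0],[0,-0.209,0]]}' 110
python3 -m crank '{"hand":[255,255],"translation":[[0,0,0],[0,0,0]],"dr":[[0,0,0],[0,0,0]]}' 110
python3 - <<'E'
from h import *
s=sensors.observe(); b,A=base_of(s['position'],s['tool_rot']); print(b.round(4),Ro.from_matrix(A).as_euler('ZYX',degrees=True).round(1),s['q'].round(1))
a=look("top")[0][140:270,220:380]; w=look("wrist")[0][100:360,200:440]
cv2.imwrite("pics/v9.png",np.hstack([cv2.resize(a,(400,325)),cv2.resize(w,(300,325))]))
E
```

```text
time_s: 21.9
position: [0.5625, 0.1233, 0.1143]
tool_rot: [[0.632, 0.071, 0.772], [-0.043, 0.997, -0.057], [-0.774, 0.002, 0.633]]
ft_force: [0.5, -0.1, -5.5]
grip_width: 0.0169
time_s: 22.4
position: [0.4937, 0.1375, 0.1842]
tool_rot: [[0.751, 0.088, 0.655], [-0.075, 0.996, -0.048], [-0.656, -0.013, 0.754]]
ft_force: [-0.2, -0.7, -3.9]
grip_width: 0.0168
time_s: 22.6
position: [0.4938, 0.1377, 0.1847]
tool_rot: [[0.751, 0.087, 0.654], [-0.074, 0.996, -0.048], [-0.656, -0.012, 0.755]]
ft_force: [-0.1, 0.2, -4.1]
grip_width: 0.0171
[0.5691 0.1307 0.1551] [ -4.7 -24.   -0.8] [  7.3  12.  117.3 -76.   10.   -6.6]
```

View pics/v9.png

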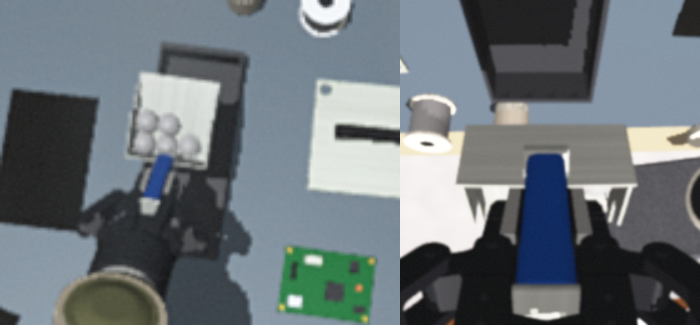

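```bash
cat >> h.py <<'E'
def lip(l,psi,up): return tool(np.array(l)-scoopR(psi,up)@[.045,0,0],psi,up)
E
python3 -c "
from h import *
plan([tool([.53,.08,.22],-30,20),tool([.56,-.02,.24],-60,20),lip([.605,-.24,.23],-91.8,18),lip([.605,-.2885,.16],-91.8,15)],maxd=.12,maxr=.45)"
```

```text
T [-0.0656, -0.0241, 0.0357] dr [0.306, 0.071, -0.31] rows 3
--
T [0.0233, -0.0175, 0.0374] dr [0.185, 0.0, -0.185] rows 2
T [0.0254, -0.0058, 0.0396] dr [0.185, 0.0, -0.185] rows 2
--
T [0.0743, -0.0053, 0.0592] dr [0.2, 0.017, -0.193] rows 2
T [0.0718, 0.0208, 0.0589] dr [0.2, 0.017, -0.193] rows 2
--
T [0.0808, 0.0015, -0.0072] dr [0.0, 0.052, -0.0] rows 2
--
```

```bash
python3 -m crank '{"hand":[255,255,255,255,255],"translation":[[-0.007,-0.0025,0.0035],[-0.02,-0.0075,0.011],[-0.037,-0.0135,0.02],[-0.053,-0.0195,0.029],[-0.0656,-0.0241,0.0357]],"dr":[[0.03,0.007,-0.03],[0.09,0.022,-0.09],[0.17,0.04,-0.172],[0.25,0.057,-0.25],[0.306,0.071,-0.31]]}' 110
python3 -m crank '{"hand":[255,255,255,255,255],"translation":[[0.0047,-0.0035,0.0075],[0.0093,-0.007,0.015],[0.014,-0.0105,0.0224],[0.0186,-0.014,0.03],[0.0233,-0.0175,0.0374]],"dr":[[0.037,0,-0.037],[0.074,0,-0.074],[0.111,0,-0.111],[0.148,0,-0.148],[0.185,0,-0.185]]}' 110
python3 -m crank '{"hand":[255,255,255,255,255],"translation":[[0.005,-0.0012,0.008],[0.01,-0.0023,0.0158],[0.0152,-0.0035,0.0238],[0.0203,-0.0046,0.0317],[0.0254,-0.0058,0.0396]],"dr":[[0.037,0,-0.037],[0.074,0,-0.074],[0.111,0,-0.111],[0.148,0,-0.148],[0.185,0,-0.185]]}' 110
python3 -c "
from h import *
s=sensors.observe(); b,A=base_of(s['position'],s['tool_rot']); print(b.round(4),Ro.from_matrix(A).as_euler('ZYX',degrees=True).round(1),s['q'].round(1))
plan([lip([.605,-.24,.23],-91.8,18),lip([.605,-.2885,.16],-91.8,15)],maxd=.12,maxr=.45)"
```

```text
time_s: 23.2
position: [0.4658, 0.1174, 0.2553]
tool_rot: [[0.61, 0.502, 0.613], [-0.353, 0.865, -0.357], [-0.709, 0.001, 0.705]]
ft_force: [-0.3, 0.5, -5.7]
grip_width: 0.0167
time_s: 23.7
position: [0.4948, 0.0806, 0.2639]
tool_rot: [[0.498, 0.708, 0.502], [-0.498, 0.707, -0.502], [-0.71, 0.0, 0.704]]
ft_force: [-0.0, -0.1, -4.3]
grip_width: 0.0167
time_s: 24.2
position: [0.5233, 0.0441, 0.2738]
tool_rot: [[0.352, 0.866, 0.356], [-0.61, 0.5, -0.615], [-0.71, -0.001, 0.704]]
ft_force: [0.1, 1.4, -3.7]
grip_width: 0.0168
[ 0.5599 -0.0192  0.2386] [-60.  -19.7  -0. ] [ 10.7  16.2  88.6 -46.6  66.   -3. ]
T [0.0738, -0.0054, 0.0601] dr [0.2, 0.015, -0.192] rows 2
T [0.0715, 0.0207, 0.0596] dr [0.2, 0.015, -0.192] rows 2
--
T [0.0808, 0.0015, -0.0072] dr [0.0, 0.052, -0.0] rows 2
--
```

```bash
python3 -m crank '{"hand":[255,255,255,255,255],"translation":[[0.008,-0.0006,0.0065],[0.023,-0.0017,0.0188],[0.04,-0.003,0.0325],[0.057,-0.0043,0.0465],[0.0738,-0.0054,0.0601]],"dr":[[0.02,0.002,-0.02],[0.06,0.005,-0.06],[0.108,0.008,-0.104],[0.154,0.012,-0.148],[0.2,0.015,-0.192]]}' 110
python3 -m crank '{"hand":[255,255,255,255,255],"translation":[[0.017,0.005,0.0142],[0.034,0.01,0.0284],[0.05,0.0145,0.0418],[0.062,0.018,0.0518],[0.0715,0.0207,0.0596]],"dr":[[0.047,0.004,-0.046],[0.095,0.007,-0.092],[0.14,0.01,-0.134],[0.174,0.013,-0.167],[0.2,0.015,-0.192]]}' 110
python3 -m crank '{"hand":[255,255,255,255,255],"translation":[[0.012,0,-0.001],[0.032,0,-0.003],[0.055,0,-0.005],[0.072,0,-0.0065],[0.0808,0,-0.0072]],"dr":[[0,0.008,0],[0,0.02,0],[0,0.035,0],[0,0.048,0],[0,0.052,0]]}' 110
python3 -m crank '{"hand":[255,255],"translation":[[0,0,0],[0,0,0]],"dr":[[0,0,0],[0,0,0]]}' 110
python3 - <<'E'
from h import *
s=sensors.observe(); b,A=base_of(s['position'],s['tool_rot']); print(b.round(4),(b+A@[.045,0,0]).round(4),Ro.from_matrix(A).as_euler('ZYX',degrees=True).round(1),s['q'].round(1))
im,d,c,_=look("top"); cv2.imwrite("pics/t10.png",cv2.resize(im[140:270,380:540],(640,520)))
P=cloud(c,d); X,Y,Z=P[...,0],P[...,1],P[...,2]
k=(X>.5)&(X<.7)&(Y<-.24)&(Y>-.4)&(Z<.075)&(Z>.04); print("mouth floor",k.sum(),P[k].min(0),P[k].max(0))
p0,R0=s["position"],s["tool_rot"]
for up,y,z in((5,-.2885,.148),(-5,-.2885,.142),(-15,-.2885,.138),(-25,-.2885,.135),(-35,-.2885,.133),(-45,-.29,.131),(-55,-.292,.13),(-60,-.295,.129)):
    p,R=lip([.605,y,z],-91.8,up); print(up,(R0.T@(p-p0)).round(4).tolist(),Ro.from_matrix(R0.T@R).as_rotvec().round(3).tolist())
E
```

```text
time_s: 24.7
position: [0.5661, -0.0415, 0.2643]
tool_rot: [[0.171, 0.97, 0.173], [-0.672, 0.244, -0.699], [-0.721, 0.003, 0.693]]
ft_force: [-0.2, 0.3, -5.1]
grip_width: 0.0169
time_s: 25.2
position: [0.6091, -0.1266, 0.2542]
tool_rot: [[-0.02, 1.0, -0.024], [-0.681, -0.031, -0.731], [-0.732, 0.002, 0.682]]
ft_force: [0.3, -0.1, -5.8]
grip_width: 0.0167
time_s: 25.7
position: [0.6063, -0.1761, 0.1897]
tool_rot: [[-0.018, 1.0, -0.023], [-0.643, -0.029, -0.765], [-0.766, 0.001, 0.643]]
ft_force: [0.4, -0.1, -4.6]
grip_width: 0.0168
time_s: 25.9
position: [0.6073, -0.1752, 0.1923]
tool_rot: [[-0.015, 1.0, -0.025], [-0.645, -0.029, -0.764], [-0.764, 0.005, 0.645]]
ft_force: [-0.3, 0.5, -3.6]
grip_width: 0.0167
[ 0.6054 -0.2453  0.1515] [ 0.6041 -0.2887  0.1633] [-91.7 -15.2   0.3] [-11.9  32.6  72.9 -42.   71.4   2.7]
mouth floor 720 [ 0.56368487 -0.37185813  0.05107126] [ 0.65811381 -0.27995747  0.07496598]
5 [0.001, 0.0013, 0.008] [-0.001, 0.178, -0.005]
-5 [-0.0015, 0.0013, 0.0232] [-0.0, 0.352, -0.005]
-15 [-0.0021, 0.0013, 0.0408] [0.0, 0.527, -0.005]
-25 [0.0001, 0.0014, 0.0593] [0.001, 0.701, -0.005]
-35 [0.0051, 0.0013, 0.0781] [0.001, 0.876, -0.005]
-45 [0.0145, 0.0014, 0.0972] [0.002, 1.05, -0.005]
-55 [0.0267, 0.0014, 0.1158] [0.002, 1.225, -0.005]
-60 [0.0355, 0.0015, 0.1256] [0.002, 1.312, -0.005]
```

View pics/t10.png

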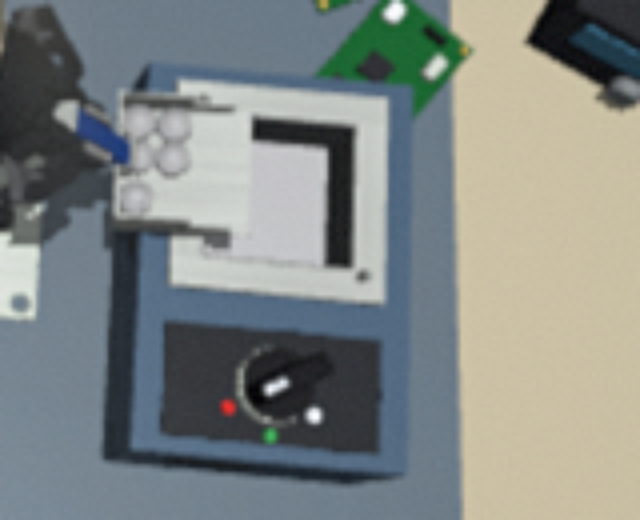

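```bash
python3 -c "
from h import *
c=cams.calibration('top')
f=lambda u,v:(u/4+380-.4,v/4+140-.4)
print('mouth',onplane(c,[f(354,125),f(354,268)],.118).round(4), 'lip',onplane(c,[f(252,108),f(250,236)],.1633).round(4))
print('pins',onplane(c,[f(204,98),f(363,275)],.136).round(4))"
```

```text
mouth [[ 0.6543 -0.3692  0.118 ]
 [ 0.5502 -0.3682  0.118 ]] lip [[ 0.6477 -0.2837  0.1633]
 [ 0.5576 -0.2826  0.1633]]
pins [[ 0.6616 -0.2578  0.136 ]
 [ 0.5416 -0.368   0.136 ]]
```

```bash
python3 -m crank '{"hand":[255,255,255,255,255],"translation":[[0.001,0.0003,0.0055],[0,0.0006,0.0165],[-0.0018,0.001,0.03],[-0.0018,0.0013,0.044],[0,0.0014,0.0593]],"dr":[[0,0.14,0],[0,0.28,0],[0,0.42,0],[0,0.56,0],[0,0.7,-0.005]]}' 110
python3 - <<'E'
from h import *
s=sensors.observe(); b,A=base_of(s['position'],s['tool_rot']); print((b+A@[.045,0,0]).round(4),Ro.from_matrix(A).as_euler('ZYX',degrees=True).round(1),s['q'].round(1))
p0,R0=lip([.605,-.2885,.135],-91.8,-25)
for up,y,z in((-33,-.2885,.135),(-41,-.2885,.134),(-49,-.29,.133),(-57,-.292,.132),(-62,-.294,.132)):
    p,R=lip([.605,y,z],-91.8,up); print(up,(R0.T@(p-p0)).round(4).tolist(),Ro.from_matrix(R0.T@R).as_rotvec().round(3).tolist())
E
```

```text
time_s: 26.45
position: [0.6074, -0.2203, 0.2329]
tool_rot: [[0.003, 1.0, -0.028], [0.002, -0.028, -1.0], [-1.0, 0.003, -0.002]]
ft_force: [0.7, 0.5, -4.7]
grip_width: 0.0169
[ 0.6058 -0.2881  0.1373] [-91.5  25.1   0.2] [-30.5  31.7  57.3   0.2  90.9 -28.9]
-33 [-0.0085, -0.0, 0.0139] [0.0, 0.14, 0.0]
-41 [-0.014, -0.0, 0.0289] [-0.0, 0.279, 0.0]
-49 [-0.0174, 0.0, 0.0462] [0.0, 0.419, 0.0]
-57 [-0.0185, 0.0001, 0.0644] [0.0, 0.559, -0.0]
-62 [-0.0187, 0.0002, 0.0766] [0.0, 0.646, -0.0]
```

```bash
python3 -m crank '{"hand":[255,255,255,255,255],"translation":[[-0.0085,0,0.0139],[-0.014,0,0.0289],[-0.0174,0,0.0462],[-0.0185,0,0.0644],[-0.0187,0,0.0766]],"dr":[[0,0.14,0],[0,0.279,0],[0,0.419,0],[0,0.559,0],[0,0.646,0]]}' 110
python3 -m crank '{"hand":[255,255,255,255,255],"translation":[[0,0,0],[0,0,0],[0,0,0],[0,0,0],[0,0,0]],"dr":[[0,0,0],[0,0,0],[0,0,0],[0,0,0],[0,0,0]]}' 110
python3 - <<'E'
from h import *
s=sensors.observe(); b,A=base_of(s['position'],s['tool_rot']); print((b+A@[.045,0,0]).round(4),Ro.from_matrix(A).as_euler('ZYX',degrees=True).round(1),s['q'].round(1))
plan([lip([.605,-.27,.21],-91.8,-35),lip([.60,-.20,.25],-91.8,0)])
E
```

```text
time_s: 26.95
position: [0.6043, -0.2995, 0.2495]
tool_rot: [[0.02, 0.999, -0.026], [0.602, -0.032, -0.798], [-0.798, 0.0, -0.602]]
ft_force: [0.8, 0.9, -3.7]
grip_width: 0.0168
time_s: 27.45
position: [0.605, -0.2963, 0.2501]
tool_rot: [[0.018, 1.0, -0.023], [0.599, -0.03, -0.8], [-0.8, 0.001, -0.599]]
ft_force: [0.2, 0.6, -2.1]
grip_width: 0.0162
[ 0.6051 -0.2935  0.133 ] [-91.6  61.8   0.1] [-45.9  45.   37.1  30.3 121.6 -33.5]
T [-0.0066, -0.0006, -0.1007] dr [0.002, -0.468, -0.0] rows 4
--
T [0.029, -0.0072, -0.1182] dr [-0.0, -0.611, -0.0] rows 5
--
```

```bash
python3 -m crank '{"hand":[255,255,255,255,255],"translation":[[-0.001,0,-0.02],[-0.003,0,-0.045],[-0.005,0,-0.07],[-0.0066,0,-0.1007],[-0.0066,0,-0.1007]],"dr":[[0,-0.1,0],[0,-0.22,0],[0,-0.34,0],[0,-0.468,0],[0,-0.468,0]]}' 110
python3 -m crank '{"hand":[255,255,255,255,255],"translation":[[0.029,-0.007,-0.118],[0.029,-0.007,-0.118],[0.029,-0.007,-0.118],[0.029,-0.007,-0.118],[0.029,-0.007,-0.118]],"dr":[[0,-0.611,0],[0,-0.611,0],[0,-0.611,0],[0,-0.611,0],[0,-0.611,0]]}' 110
python3 - <<'E'
from h import *
im,d,c,s=look("top"); cv2.imwrite("pics/t11.png",cv2.resize(im[140:270,220:530],(800,335),interpolation=cv2.INTER_CUBIC))
b,A=base_of(s['position'],s['tool_rot']); print(b,Ro.from_matrix(A).as_euler('ZYX',degrees=True).round(1),s['q'].round(1))
E
```

```text
time_s: 27.95
position: [0.6079, -0.2154, 0.3212]
tool_rot: [[0.013, 1.0, -0.022], [0.168, -0.024, -0.985], [-0.986, 0.009, -0.168]]
ft_force: [0.1, 0.4, -2.4]
grip_width: 0.0168
time_s: 28.45
position: [0.6035, -0.0958, 0.3062]
tool_rot: [[-0.013, 1.0, -0.022], [-0.422, -0.026, -0.906], [-0.907, -0.003, 0.422]]
ft_force: [0.7, -0.7, -2.4]
grip_width: 0.017
[ 0.60189685 -0.1527282   0.2484005 ] [-91.5   0.1  -0.2] [-10.   26.2  58.8 -24.7  91.1  -9.8]
```

View pics/t11.png

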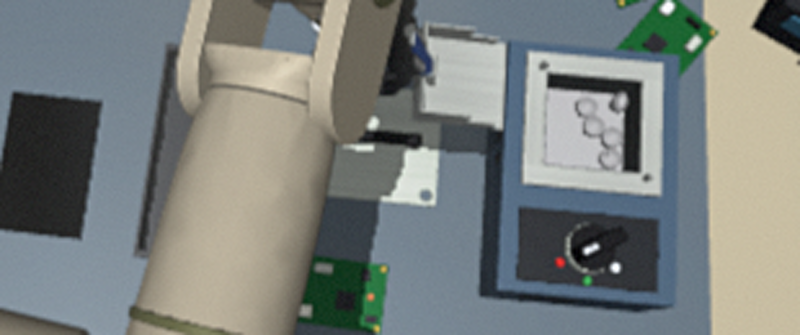

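```bash
python3 -c "
from h import *
c=cams.calibration('top')
w=onplane(c,[(200+x/5-.4,150+y/5-.4) for x,y in((125,128),(297,150),(258,412),(80,393))],.003); print(w.round(4),w.mean(0).round(4))
m=w.mean(0); e=w[1]-w[2]; psi=np.degrees(np.arctan2(e[1],e[0])); e=w[0]-w[3]; psi2=np.degrees(np.arctan2(e[1],e[0])); print(psi,psi2)
psi=(psi+psi2)/2
plan([tool([.57,-.05,.22],-60,0),tool([m[0],m[1],.12],psi,0),tool([m[0],m[1],.015],psi,0)])"
```

```text
[[0.6267 0.351  0.003 ]
 [0.6195 0.2422 0.003 ]
 [0.4539 0.2501 0.003 ]
 [0.4585 0.3595 0.003 ]] [0.5397 0.3007 0.003 ]
-2.731522677501963 -2.8698851522097866
T [-0.0137, -0.0648, -0.0981] dr [-0.5, -0.004, 0.234] rows 4
--
T [-0.0166, 0.0506, -0.1538] dr [-0.452, -0.0, 0.211] rows 4
T [0.0012, 0.1145, -0.1157] dr [-0.452, -0.0, 0.211] rows 4
--
T [0.0952, 0.0, -0.0444] dr [0.0, 0.0, 0.0] rows 3
--
```

```bash
python3 -m crank '{"hand":[255,255,255,255,255],"translation":[[-0.0137,-0.0648,-0.0981],[-0.0137,-0.0648,-0.0981],[-0.0137,-0.0648,-0.0981],[-0.0137,-0.0648,-0.0981],[-0.0137,-0.0648,-0.0981]],"dr":[[-0.5,0,0.234],[-0.5,0,0.234],[-0.5,0,0.234],[-0.5,0,0.234],[-0.5,0,0.234]]}' 110 >/dev/null
python3 -m crank '{"hand":[255,255,255,255,255],"translation":[[-0.0166,0.0506,-0.1538],[-0.0166,0.0506,-0.1538],[-0.0166,0.0506,-0.1538],[-0.0166,0.0506,-0.1538],[-0.0166,0.0506,-0.1538]],"dr":[[-0.452,0,0.211],[-0.452,0,0.211],[-0.452,0,0.211],[-0.452,0,0.211],[-0.452,0,0.211]]}' 110 >/dev/null
python3 -m crank '{"hand":[255,255,255,255,255],"translation":[[0.0012,0.1145,-0.1157],[0.0012,0.1145,-0.1157],[0.0012,0.1145,-0.1157],[0.0012,0.1145,-0.1157],[0.0012,0.1145,-0.1157]],"dr":[[-0.452,0,0.211],[-0.452,0,0.211],[-0.452,0,0.211],[-0.452,0,0.211],[-0.452,0,0.211]]}' 110
python3 - <<'E'
from h import *
s=sensors.observe(); b,A=base_of(s['position'],s['tool_rot']); print(b.round(4),Ro.from_matrix(A).as_euler('ZYX',degrees=True).round(1),s['q'].round(1))
plan([tool([.5397,.3007,.02],-2.8,0)])
im,d,c,s=look("top"); P=cloud(c,d); X,Y,Z=P[...,0],P[...,1],P[...,2]
V=im.max(2).astype(int);m=((X>.4)&(X<.69)&(Y>.07)&(Y<.18)&(V>125)&(Z>.01)&(Z<.03)).astype(np.uint8); print("bright px in pan",m.sum())
L=cv2.connectedComponentsWithStats(((X>.5)&(X<.75)&(Y<-.0)&(Y>-.2)&(Z>.02)&(Z<.06)).astype(np.uint8))
for i in range(1,L[0]):
    if L[2][i,4]>20:
        w=P[L[1]==i]; r=cv2.minAreaRect((w[:,:2]*1000).astype(np.float32)); print(L[2][i,4],w.mean(0).round(4),r)
E
```

```text
time_s: 30.0
position: [0.4854, 0.3014, 0.1786]
tool_rot: [[0.422, 0.056, 0.905], [-0.021, 0.998, -0.051], [-0.906, 0.002, 0.422]]
ft_force: [1.0, -1.0, -2.1]
grip_width: 0.0171
[0.5422 0.2984 0.1208] [-3.2  0.   0.1] [ 25.2  19.8  91.5 -15.7  47.4 -53.1]
T [0.0903, 0.0017, -0.045] dr [-0.007, -0.0, 0.001] rows 3
--
bright px in pan 0
161 [ 0.7368 -0.0317  0.0499] ((735.8655395507812, -32.26002883911133), (55.57516098022461, 27.619050979614258), 89.84220123291016)
154 [ 0.5917 -0.0969  0.0413] ((592.4028930664062, -96.62696075439453), (88.28475189208984, 14.865612030029297), 88.12167358398438)
```

```bash
python3 -m crank '{"hand":[255,255,255,255,255],"translation":[[0.03,0.001,-0.015],[0.06,0.0017,-0.03],[0.0903,0.0017,-0.045],[0.0903,0.0017,-0.045],[0.0903,0.0017,-0.045]],"dr":[[0,0,0],[0,0,0],[-0.007,0,0],[-0.007,0,0],[-0.007,0,0]]}' 110
python3 -m crank '{"hand":[255,255,255,255],"translation":[[0.005,0,-0.0023],[0.01,0,-0.0046],[0.0127,0,-0.0059],[0.0127,0,-0.0059]],"dr":[[0,0,0],[0,0,0],[0,0,0],[0,0,0]]}' 110
python3 -m crank '{"hand":[255,255,255],"translation":[[0.0018,0,-0.0008],[0.0018,0,-0.0008],[0.0018,0,-0.0008]],"dr":[[0,0,0],[0,0,0],[0,0,0]]}' 110
python3 - <<'E'
from h import *
s=sensors.observe(); b,A=base_of(s['position'],s['tool_rot']); print(b.round(4),Ro.from_matrix(A).as_euler('ZYX',degrees=True).round(1))
E
```

```text
time_s: 30.55
position: [0.4835, 0.3029, 0.0792]
tool_rot: [[0.424, 0.05, 0.904], [-0.021, 0.999, -0.045], [-0.906, -0.0, 0.424]]
ft_force: [0.4, 0.2, -2.1]
grip_width: 0.0164
time_s: 30.95
position: [0.4827, 0.3044, 0.0651]
tool_rot: [[0.425, 0.046, 0.904], [-0.019, 0.999, -0.042], [-0.905, 0.001, 0.426]]
ft_force: [-0.1, 0.2, 1.7]
grip_width: 0.0169
time_s: 31.25
position: [0.4828, 0.3044, 0.0634]
tool_rot: [[0.426, 0.046, 0.904], [-0.019, 0.999, -0.042], [-0.905, 0.001, 0.426]]
ft_force: [-2.6, -0.2, 5.8]
grip_width: 0.0168
[0.5399 0.3019 0.0058] [-2.6 -0.2  0. ]
```

```bash
python3 -m crank '{"hand":[230,200,150,80,0],"translation":[[0,0,0],[0,0,0],[0,0,0],[0,0,0],[0,0,0]],"dr":[[0,0,0],[0,0,0],[0,0,0],[0,0,0],[0,0,0]]}' 40
python3 -m crank '{"hand":[0,0,0],"translation":[[0,0,0],[0,0,0],[0,0,0]],"dr":[[0,0,0],[0,0,0],[0,0,0]]}'
python3 -m crank '{"hand":[0,0,0,0,0],"translation":[[-0.02,0,0],[-0.06,0,0],[-0.1,0,0],[-0.14,0,0],[-0.14,0,0]],"dr":[[0,0,0],[0,0,0],[0,0,0],[0,0,0],[0,0,0]]}'
python3 - <<'E'
from h import *
im,d,c,s=look("wrist"); P=cloud(c,d,True); X,Y,Z=P[...,0],P[...,1],P[...,2]
b=(X>.4)&(X<.7)&(Y>.2)&(Y<.4)
for lo,hi in((.041,.046),(.034,.039),(.016,.022),(.112,.125)):
    k=b&(Z>lo)&(Z<hi); w=P[k]
    if len(w)>20: r=cv2.minAreaRect((w[:,:2]*1000).astype(np.float32)); print(lo,len(w),w.mean(0).round(4),np.round(r[0],1),np.round(r[1],1),round(r[2],1))
plan([((.585,-.09,.22),down(-1.9))])
E
```

```text
time_s: 31.75
position: [0.4818, 0.3038, 0.0619]
tool_rot: [[0.422, 0.046, 0.905], [-0.02, 0.999, -0.041], [-0.906, -0.001, 0.423]]
ft_force: [-0.2, -0.1, 0.0]
grip_width: 0.0614
time_s: 32.05
position: [0.4819, 0.3039, 0.062]
tool_rot: [[0.423, 0.046, 0.905], [-0.02, 0.999, -0.041], [-0.906, -0.001, 0.423]]
ft_force: [-0.1, 0.3, 0.6]
grip_width: 0.0854
time_s: 32.55
position: [0.4226, 0.3078, 0.1937]
tool_rot: [[0.429, 0.045, 0.902], [-0.016, 0.999, -0.042], [-0.903, 0.004, 0.43]]
ft_force: [0.6, 0.8, 0.4]
grip_width: 0.0854
0.041 158 [0.4944 0.3019 0.0425] [488.1 303.2] [87.6 19. ] 87.4
0.034 378 [0.5047 0.3033 0.0367] [514.  301.8] [88.9 65.1] 87.9
0.016 290 [0.5124 0.3015 0.019 ] [534.  301.4] [88.6 79.1] 86.9
0.112 787 [0.4565 0.3044 0.1182] [457.  304.6] [19.7 23.2] 86.0
T [0.0167, -0.1298, 0.0585] dr [0.51, 0.115, -0.115] rows 4
T [0.0189, -0.0821, 0.116] dr [0.51, 0.115, -0.115] rows 4
T [0.0092, -0.0129, 0.1425] dr [0.51, 0.115, -0.115] rows 4
--
```

```bash
python3 -m crank '{"hand":[0,0,0,0,0],"translation":[[0.0167,-0.1298,0.0585],[0.0167,-0.1298,0.0585],[0.0167,-0.1298,0.0585],[0.0167,-0.1298,0.0585],[0.0167,-0.1298,0.0585]],"dr":[[0.51,0.115,-0.115],[0.51,0.115,-0.115],[0.51,0.115,-0.115],[0.51,0.115,-0.115],[0.51,0.115,-0.115]]}' 60 >/dev/null
python3 -m crank '{"hand":[0,0,0,0,0],"translation":[[0.0189,-0.0821,0.116],[0.0189,-0.0821,0.116],[0.0189,-0.0821,0.116],[0.0189,-0.0821,0.116],[0.0189,-0.0821,0.116]],"dr":[[0.51,0.115,-0.115],[0.51,0.115,-0.115],[0.51,0.115,-0.115],[0.51,0.115,-0.115],[0.51,0.115,-0.115]]}' 60 >/dev/null
python3 -m crank '{"hand":[0,0,0,0,0],"translation":[[0.0092,-0.0129,0.1425],[0.0092,-0.0129,0.1425],[0.0092,-0.0129,0.1425],[0.0092,-0.0129,0.1425],[0.0092,-0.0129,0.1425]],"dr":[[0.51,0.115,-0.115],[0.51,0.115,-0.115],[0.51,0.115,-0.115],[0.51,0.115,-0.115],[0.51,0.115,-0.115]]}' 60
python3 - <<'E'
from h import *
im,d,c,s=look("wrist"); P=cloud(c,d,True); X,Y,Z=P[...,0],P[...,1],P[...,2]
L=cv2.connectedComponentsWithStats(((X>.48)&(X<.7)&(Y<-.0)&(Y>-.2)&(Z>.036)&(Z<.055)).astype(np.uint8))
for i in range(1,L[0]):
    if L[2][i,4]>100:
        w=P[L[1]==i]; r=cv2.minAreaRect((w[:,:2]*1000).astype(np.float32)); print(L[2][i,4],w.mean(0).round(4),r)
        x,y=np.array(r[0])/1000
k=(abs(X-x)<.09)&(abs(Y-y)<.09)&(Z>.001)&(Z<.009); print("plate z",np.median(Z[k]))
plan([((x,y,.0205),down(-1.9))])
E
```

```text
time_s: 34.1
position: [0.585, -0.0903, 0.2168]
tool_rot: [[-0.005, 1.0, -0.031], [-0.003, -0.031, -1.0], [-1.0, -0.005, 0.003]]
ft_force: [-1.1, 1.0, -0.4]
grip_width: 0.0851
1038 [ 0.5921 -0.0966  0.0428] ((592.2984008789062, -98.41519165039062), (88.88236236572266, 13.29271125793457), 88.30550384521484)
plate z 0.003960390050078644
T [0.1967, 0.0088, 0.0082] dr [0.006, 0.004, 0.005] rows 4
--
```

```bash
python3 -m crank '{"hand":[0,0,0,0,0],"translation":[[0.05,0.006,0.0092],[0.1,0.006,0.0092],[0.15,0.0065,0.0092],[0.196,0.007,0.0092],[0.196,0.007,0.0092]],"dr":[[0.004,0.004,0.004],[0.004,0.004,0.004],[0.004,0.004,0.004],[0.004,0.004,0.004],[0.004,0.004,0.004]]}' 60
python3 -m crank '{"hand":[0,0],"translation":[[0,0,0],[0,0,0]],"dr":[[0,0,0],[0,0,0]]}'
```

```text
time_s: 34.65
position: [0.5871, -0.0974, 0.017]
tool_rot: [[-0.01, 0.999, -0.031], [0.004, -0.031, -1.0], [-1.0, -0.01, -0.004]]
ft_force: [-0.0, 0.4, 0.1]
grip_width: 0.0854
time_s: 34.85
position: [0.5922, -0.1003, 0.0252]
tool_rot: [[0.005, 0.999, -0.035], [-0.001, -0.035, -0.999], [-1.0, 0.005, 0.001]]
ft_force: [-0.1, -0.4, 1.2]
grip_width: 0.0855
```

```bash
python3 -m crank '{"hand":[0,0,0],"translation":[[0.0045,-0.001,-0.0008],[0.0045,-0.001,-0.0008],[0.0045,-0.001,-0.0008]],"dr":[[0,0,0],[0,0,0],[0,0,0]]}' 60
python3 -m crank '{"hand":[150,255,255,255,255],"translation":[[0,0,0],[0,0,0],[0,0,0],[0,0,0],[0,0,0]],"dr":[[0,0,0],[0,0,0],[0,0,0],[0,0,0],[0,0,0]]}' 60
python3 -m crank '{"hand":[255,255,255],"translation":[[0,0,0],[0,0,0],[0,0,0]],"dr":[[0,0,0],[0,0,0],[0,0,0]]}' 80
python3 -m crank '{"hand":[255,255,255,255,255],"translation":[[-0.03,0,0],[-0.08,0,0],[-0.13,0,0],[-0.18,0,0],[-0.2,0,0]],"dr":[[0,0,0],[0,0,0],[0,0,0],[0,0,0],[0,0,0]]}'
python3 -m crank '{"hand":[255,255],"translation":[[0,0,0],[0,0,0]],"dr":[[0,0,0],[0,0,0]]}'
python3 -c "
from h import *
plan([((.6044,-.3196,.215),np.array([[0,.999,-.035],[0,-.035,-.999],[-1,0,0.]]))])"
```

```text
time_s: 35.15
position: [0.59, -0.0999, 0.0184]
tool_rot: [[0.001, 0.999, -0.037], [0.0, -0.037, -0.999], [-1.0, 0.001, -0.0]]
ft_force: [-0.2, 0.4, -0.3]
grip_width: 0.0851
time_s: 35.65
position: [0.5899, -0.0999, 0.0178]
tool_rot: [[0.001, 0.999, -0.037], [0.0, -0.037, -0.999], [-1.0, 0.001, -0.0]]
ft_force: [-7.4, 2.5, 16.8]
grip_width: 0.0128
time_s: 35.95
position: [0.59, -0.0999, 0.0179]
tool_rot: [[0.001, 0.999, -0.037], [0.0, -0.037, -0.999], [-1.0, 0.001, -0.0]]
ft_force: [-0.6, 0.3, 3.7]
grip_width: 0.0123
time_s: 36.45
position: [0.5906, -0.1001, 0.2223]
tool_rot: [[0.006, 0.999, -0.037], [-0.002, -0.037, -0.999], [-1.0, 0.006, 0.002]]
ft_force: [0.9, -0.7, -3.1]
grip_width: 0.0124
time_s: 36.65
position: [0.5891, -0.0997, 0.2158]
tool_rot: [[-0.003, 0.999, -0.037], [0.001, -0.037, -0.999], [-1.0, -0.003, -0.001]]
ft_force: [-0.5, -0.4, -4.0]
grip_width: 0.0128
T [0.0002, 0.0118, 0.1096] dr [-0.001, -0.001, 0.001] rows 3
T [0.0003, 0.0116, 0.1096] dr [-0.001, -0.001, 0.001] rows 3
--
```

```bash
python3 -m crank '{"hand":[255,255,255,255,255],"translation":[[0,0.003,0.03],[0,0.0055,0.055],[0,0.008,0.08],[0,0.0118,0.11],[0,0.0118,0.11]],"dr":[[0,0,0],[0,0,0],[0,0,0],[0,0,0],[0,0,0]]}' 80 >/dev/null
python3 -m crank '{"hand":[255,255,255,255,255],"translation":[[0,0.003,0.03],[0,0.0055,0.055],[0,0.008,0.08],[0,0.0118,0.11],[0,0.0118,0.11]],"dr":[[0,0,0],[0,0,0],[0,0,0],[0,0,0],[0,0,0]]}' >/dev/null
python3 -m crank '{"hand":[255,255],"translation":[[0,0,0],[0,0,0]],"dr":[[0,0,0],[0,0,0]]}'
python3 - <<'E'
from h import *
im,d,c,s=look("top"); P=cloud(c,d); X,Y,Z=P[...,0],P[...,1],P[...,2]
V=im.max(2).astype(int);S=cv2.cvtColor(im,cv2.COLOR_BGR2HSV)[...,1]
k=(X>.5)&(X<.7)&(Y<-.22)&(Y>-.42)&(Z>.19)&(Z<.21)
r=cv2.minAreaRect((P[k][:,:2]*1000).astype(np.float32)); print(k.sum(),r,P[k].mean(0),s["position"].round(4))
cv2.imwrite("pics/t12.png",cv2.resize(im[140:270,380:540],(640,520)))
E
```

```text
time_s: 37.85
position: [0.605, -0.3194, 0.2162]
tool_rot: [[-0.002, 0.999, -0.037], [0.002, -0.037, -0.999], [-1.0, -0.002, -0.002]]
ft_force: [1.2, 0.5, -2.4]
grip_width: 0.0126
374 ((635.7025146484375, -256.079833984375), (50.50375747680664, 117.74930572509766), 62.01987075805664) [ 0.64125358 -0.26551008  0.20150961] [ 0.605  -0.3194  0.2162]
```

View pics/t12.png

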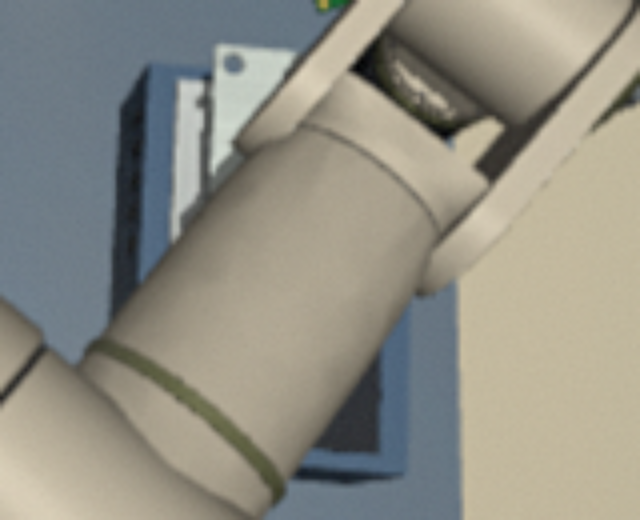

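```bash
python3 -c "
from h import *
c=cams.calibration('top')
print(onplane(c,[(234/4+380-.4,62/4+140-.4)],.2022), onplane(c,[(204/4+380-.4,98/4+140-.4)],.136))"
python3 -m crank '{"hand":[255,255,255,255,255],"translation":[[0.015,0,0.0005],[0.03,0,0.0005],[0.045,0,0.0005],[0.05,0,0.0005],[0.05,0,0.0005]],"dr":[[0,0,0],[0,0,0],[0,0,0],[0,0,0],[0,0,0]]}'
python3 -m crank '{"hand":[255,255],"translation":[[0,0,0],[0,0,0]],"dr":[[0,0,0],[0,0,0]]}'
```

```text
[[ 0.66636731 -0.26049976  0.2022    ]] [[ 0.66159592 -0.25783865  0.136     ]]
time_s: 38.4
position: [0.605, -0.3203, 0.167]
tool_rot: [[-0.001, 0.999, -0.037], [0.001, -0.037, -0.999], [-1.0, -0.001, -0.001]]
ft_force: [-0.4, 0.5, -2.8]
grip_width: 0.0123
time_s: 38.6
position: [0.6054, -0.3211, 0.1686]
tool_rot: [[0.002, 0.999, -0.037], [-0.001, -0.037, -0.999], [-1.0, 0.002, 0.0]]
ft_force: [-1.1, 0.7, -3.4]
grip_width: 0.0129
```

```bash
python3 -m crank '{"hand":[255,255,255,255],"translation":[[0.005,-0.001,-0.0009],[0.01,-0.001,-0.0009],[0.01,-0.001,-0.0009],[0.01,-0.001,-0.0009]],"dr":[[0,0,0],[0,0,0],[0,0,0],[0,0,0]]}'
python3 -m crank '{"hand":[255,255,255,255],"translation":[[0.004,0,0],[0.008,0,0],[0.01,0,0],[0.01,0,0]],"dr":[[0,0,0],[0,0,0],[0,0,0],[0,0,0]]}'
```

```text
time_s: 39.0
position: [0.6041, -0.3202, 0.1574]
tool_rot: [[-0.0, 0.999, -0.038], [0.001, -0.038, -0.999], [-1.0, -0.0, -0.001]]
ft_force: [0.3, 0.7, -3.5]
grip_width: 0.0127
time_s: 39.4
position: [0.604, -0.3201, 0.147]
tool_rot: [[-0.0, 0.999, -0.038], [0.001, -0.038, -0.999], [-1.0, -0.0, -0.001]]
ft_force: [0.1, -0.8, -3.2]
grip_width: 0.0123
```

Past the pin tops with no contact force: the pins are in the holes. Lower on.

```bash
python3 -m crank '{"hand":[255,255,255,255],"translation":[[0.004,0,0],[0.008,0,0],[0.0105,0,0],[0.0105,0,0]],"dr":[[0,0,0],[0,0,0],[0,0,0],[0,0,0]]}'
python3 -m crank '{"hand":[255,255,255],"translation":[[0.001,0,0],[0.001,0,0],[0.001,0,0]],"dr":[[0,0,0],[0,0,0],[0,0,0]]}'
```

```text
time_s: 39.8
position: [0.604, -0.32, 0.1365]
tool_rot: [[-0.0, 0.999, -0.037], [0.001, -0.037, -0.999], [-1.0, -0.001, -0.001]]
ft_force: [-0.8, -0.1, -2.4]
grip_width: 0.0122
time_s: 40.1
position: [0.6042, -0.3202, 0.1362]
tool_rot: [[0.0, 0.999, -0.037], [0.0, -0.037, -0.999], [-1.0, 0.0, -0.0]]
ft_force: [-0.3, -0.0, -3.7]
grip_width: 0.0124
```

```bash
python3 -m crank '{"hand":[230,180,100,0,0],"translation":[[0,0,0],[0,0,0],[0,0,0],[0,0,0],[0,0,0]],"dr":[[0,0,0],[0,0,0],[0,0,0],[0,0,0],[0,0,0]]}' 40
python3 -m crank '{"hand":[0,0],"translation":[[0,0,0],[0,0,0]],"dr":[[0,0,0],[0,0,0]]}'
python3 -m crank '{"hand":[0,0,0,0,0],"translation":[[-0.03,0,0],[-0.08,0,0],[-0.13,0,0],[-0.15,0,0],[-0.15,0,0]],"dr":[[0,0,0],[0,0,0],[0,0,0],[0,0,0],[0,0,0]]}'
python3 - <<'E'
from h import *
im,d,c,s=look("wrist"); P=cloud(c,d,True); X,Y,Z=P[...,0],P[...,1],P[...,2]
def rc(k):
    w=P[k]; return k.sum(),w.mean(0).round(4),cv2.minAreaRect((w[:,:2]*1000).astype(np.float32))
print("handle",rc((X>.5)&(Y<-.2)&(Y>-.45)&(Z>.154)&(Z<.166)))
k=(X>.52)&(X<.69)&(Y<-.24)&(Y>-.4)&(Z>.119)&(Z<.127); print("plate",rc(k))
w=P[k]; A=np.c_[w[:,:2],np.ones(len(w))]; print("plate tilt deg",np.degrees(np.linalg.lstsq(A,w[:,2],rcond=None)[0][:2]))
print("knob",rc((X>.42)&(X<.51)&(Y<-.27)&(Y>-.36)&(Z>.167)&(Z<.18)))
im2,d,c,s=look("top"); P=cloud(c,d); X,Y,Z=P[...,0],P[...,1],P[...,2]
b=(X>.4)&(X<.7)&(Y>.2)&(Y<.4)
print("scoop low walls",rc(b&(Z>.012)&(Z<.03))); print("handle top",rc(b&(Z>.1)&(Z<.13)))
hs=cv2.cvtColor(im2,cv2.COLOR_BGR2HSV)
print("board",rc((abs(X-.406)<.09)&(abs(Y+.057)<.09)&(hs[...,0]>45)&(hs[...,0]<85)&(hs[...,1]>100)&(Z<.02)))
print("reel",rc((abs(X-.735)<.06)&(abs(Y+.03)<.06)&(Z>.04)&(Z<.07))); print("flux",rc((abs(X-.745)<.05)&(abs(Y-.069)<.05)&(Z>.08)&(Z<.12)))
cv2.imwrite("pics/v13.png",np.hstack([im[60:330,150:490],cv2.resize(im2[110:300,160:480],(455,270))]))
E
```

```text
time_s: 40.6
position: [0.6042, -0.3202, 0.1364]
tool_rot: [[0.001, 0.999, -0.037], [0.0, -0.037, -0.999], [-1.0, 0.001, -0.0]]
ft_force: [0.1, -0.3, 0.7]
grip_width: 0.068
time_s: 40.8
position: [0.6042, -0.3202, 0.1361]
tool_rot: [[0.0, 0.999, -0.038], [0.0, -0.038, -0.999], [-1.0, 0.0, -0.0]]
ft_force: [-0.4, -0.3, 0.0]
grip_width: 0.0853
time_s: 41.3
position: [0.6047, -0.3206, 0.2901]
tool_rot: [[0.006, 0.999, -0.037], [-0.004, -0.037, -0.999], [-1.0, 0.006, 0.004]]
ft_force: [-0.1, 0.8, -0.5]
grip_width: 0.0853
handle (np.int64(1427), array([ 0.6055, -0.3157,  0.1608]), ((605.2579956054688, -318.80377197265625), (89.94388580322266, 13.735243797302246), 88.10752868652344))
plate (np.int64(15883), array([ 0.605 , -0.3141,  0.1222]), ((604.200439453125, -318.37188720703125), (149.70217895507812, 149.7563018798828), 88.22602081298828))
plate tilt deg [-0.05254997 -0.04025393]
knob (np.int64(748), array([ 0.466 , -0.3135,  0.1709]), ((465.395263671875, -314.22698974609375), (16.995216369628906, 50.50135803222656), 27.528661727905273))
scoop low walls (np.int64(79), array([0.5291, 0.3057, 0.0198]), ((530.3203125, 302.3482360839844), (89.49197387695312, 87.39114379882812), 88.46401977539062))
handle top (np.int64(83), array([0.4609, 0.3043, 0.1166]), ((462.7787170410156, 304.7028503417969), (19.67128562927246, 32.53285217285156), 83.55673217773438))
board (np.int64(0), array([nan, nan, nan]), ((0.0, 0.0), (0.0, 0.0), 0.0))
reel (np.int64(287), array([ 0.7516, -0.0327,  0.0535]), ((752.3077392578125, -32.14176940917969), (59.26959228515625, 55.465789794921875), 2.6629745960235596))
flux (np.int64(57), array([0.7602, 0.0691, 0.0995]), ((760.6896362304688, 69.41201782226562), (20.341686248779297, 18.028501510620117), 2.532538652420044))<stdin>:4: RuntimeWarning: Mean of empty slice.
  ret = um.true_divide(
```

View pics/v13.png

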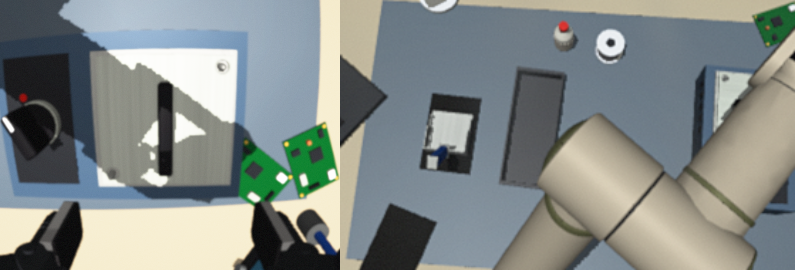

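```bash
python3 -m crank '{"hand":[0,0,0,0],"translation":[[-0.04,0,0.02],[-0.05,-0.02,0.06],[-0.05,-0.06,0.1],[-0.05,-0.1,0.12]],"dr":[[0,0,0],[0,0,0],[0,0,0],[0,0,0]]}'
python3 -m crank '{"hand":[0,0],"translation":[[0,0,0],[0,0,0]],"dr":[[0,0,0],[0,0,0]]}'
python3 - <<'E'
from h import *
a=cv2.imread("pics/top0.png"); b=look("top")[0]
def cen(im,box,f):
    u0,v0,u1,v1=box; m=f(cv2.cvtColor(im[v0:v1,u0:u1],cv2.COLOR_BGR2HSV).astype(int)); v,u=np.nonzero(m); return len(u),u.mean()+u0,v.mean()+v0
for n,box,f in(("flux cap",(300,115,335,150),lambda h:(h[...,1]>130)&((h[...,0]<10)|(h[...,0]>170))),("reel",(335,125,372,160),lambda h:(h[...,2]>170)&(h[...,1]<50)),("board",(325,230,380,275),lambda h:(h[...,0]>45)&(h[...,0]<85)&(h[...,1]>100))):
    print(n,[cen(x,box,f) for x in(a,b)])
env.close_job()
E
```

```text
time_s: 41.8
position: [0.4995, -0.4377, 0.3324]
tool_rot: [[-0.003, 0.999, -0.037], [0.004, -0.037, -0.999], [-1.0, -0.003, -0.004]]
ft_force: [0.7, -1.5, 0.2]
grip_width: 0.0853
time_s: 42.0
position: [0.4997, -0.4365, 0.3344]
tool_rot: [[-0.002, 0.999, -0.039], [0.003, -0.039, -0.999], [-1.0, -0.002, -0.003]]
ft_force: [0.7, 0.6, -0.2]
grip_width: 0.0853
flux cap [(37, np.float64(316.86486486486484), np.float64(128.1081081081081)), (38, np.float64(316.92105263157896), np.float64(128.18421052631578))]
reel [(330, np.float64(349.1575757575758), np.float64(140.93939393939394)), (321, np.float64(349.25233644859816), np.float64(140.9221183800623))]
board [(740, np.float64(350.65135135135137), np.float64(253.32162162162163)), (178, np.float64(337.67977528089887), np.float64(248.85955056179776))]
the job is handed in; nothing more can be done
```

The job is done and handed in at about 42 s of robot time.

- **Selector:** I pulled it up, turned it to the red dot and let it drop home. The final check shows its top at 171 mm, as at the start, with the bar turned about 60 degrees.
- **Buttons:** All five went into the crucible in one scoop. The wrist force matched a scoop with five buttons before tipping and an empty scoop after. The top picture showed five in the crucible, and the pan was empty.
- **Cover:** I laid it on the bench during the pour, then seated it again. Its plate is at 122.2 mm with under 0.1 degree of tilt, and it went down over the pins with no contact force. Before lowering, a rough reading of one hole and its pin in the top picture disagreed with the recorded pose by several millimetres. I followed the recorded pose, which fitted.
- **Scoop:** It lies right way up on the mat, on its flat base near the centre. I set it down before fitting the cover because the gripper was needed for the handle.
- **Bystanders:** The flux cap and the reel are within 0.1 pixel of where they started. The circuit board was mostly hidden by the arm in the last picture, so its final check was not conclusive. It looked in place in the earlier pictures, and the gripper never went near it.

While scooping, the lip stopped a few millimetres short of the pan's end wall at about 50 N on the wrist. The first lip-up tilt also stopped at a wrist joint limit. Neither spilled a button.

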